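# Latch a cutter carrier, tug-test its lid, leave it upside down in the dust tray

### The arm

A 7-joint arm with a two-finger parallel gripper is mounted at the origin on the work surface. World frame = base frame: x ahead of the robot, y to its left, z up, the work surface at z = 0. Lengths are in m, angles in rad, forces in N, time in s.
With the tool pointing down it reaches from about 0.425 to 0.875 m from the base axis. Payload 4.7 kg.
Tool frame: the origin (TCP) lies where the fingers leave the gripper's body, on its centre line; the fingertips stand 70 mm ahead of it and the grasp point (between the pads) lies 51 mm ahead of it; z points along the fingers, y is the line along which they close (so a half turn about z gives the same grasp; the last joint's range is limited). The gripper opens to 87 mm and grips with 3 to 60 N. Pads are 19 mm wide; open, the fingers measure 117 mm over their backs; the gripper's body (75 mm by 190 mm) begins 51 mm behind the grasp point.
Start: joints at [1.349, 0.321, -0.07, 1.45, 0.023, 1.371, -0.057], TCP at [0.152, -0.632, 0.292] pointing down, gripper open.
Joint ranges: [-2.86, 2.86], [-0.3, 2.09], [-1.38, 1.24], [0.06, 2.45], [-1.56, 4.7], [0.09, 2.05], [-2.69, 2.69]. Speed limits (rad/s): [2.57, 2.57, 3.14, 3.14, 3.14, 3.14, 3.14].

### API

Orientations are given as a rotation vector (axis times angle).
In Python, from bench import ctrl gives the robot as it stands.
- The arm moves only by the tool play_rows, never from a script. Its argument "increments" is a list that holds one entry, the list of rows, each a list of 7 numbers: the shift along the tool's x, y, z as a fraction of full scale, then the turn, a rotation vector about the tool's x, y, z as a fraction of full scale, then the gripper command: -1 is shut, 1 is fully open, values between are in proportion. A call has 1 to 8 rows; each row is the pose to reach, as a shift and turn from the pose commanded when the call began, along the tool's axes at that moment; what a row does not reach only later rows make up. Full scale, the value 1, is 0.1 m for a shift and 90 degrees for a turn. A row lasts 1/10 s, in which the tool goes at most 50 mm and 8.59 degrees, less where a joint would pass 70% of its speed; a pose out of reach is approached as far as the arm can. A call with a number of a shift or a turn outside -1 to 1 is refused whole. A call with a gripper value outside its range is refused whole. The fingers move at their own pace and stop on an object; "squeeze" is the grip in N (left out, the last holds). Time passes only in rows, so rows that repeat a pose let the fingers close. It gives the time, the measured TCP pose, the force, the opening and the grip force at its end, in the units of the state.
- ctrl.get_state(): the state, without advancing time (a new reading comes with each control period).
- ctrl.get_image(name): name is "scene" or "top"; returns the picture (480x640x3 uint8, red, green, blue); there is no depth.
- ctrl.get_calibration(name): a dict with "vertical_fov" (degrees; the focal length in pixels is half the picture's height over the tangent of half this angle, whatever the lens; pixels are square), "cx", "cy" (the principal point, pixels), "dist_coeffs" ([k1, k2, p1, p2, k3] as OpenCV has them; the pictures are not rectified), "R" (3x3) and "t" (3): a world point X has camera coordinates R X + t. Camera axes: x right, y down, z forward; pixel columns grow to the right and rows downward; lengths in m; the calibration is good to about 2 mm. A picture is of the moment at which its call begins. get_calibration takes no time and is no camera call.
- ctrl.close_job(): hands the job in; it is judged then, once.
The state is a dict: "time": time; "joint_positions": joint angles; "qd": joint speeds; "joint_torque": joint torques, N m; "position": TCP position; "tool_rot": TCP orientation; "ft_force": force on the tool from outside, world axes, zero at the start; "torque": the same for the moment, N m; "grip_width": opening from 0.0 (shut) to 1.0 (fully open); "grip_force": force on a finger pad.
Only numpy, scipy, OpenCV 4.12 (cv2) and the standard library are available. Lean on these libraries where they do the work, as an engineer would, in place of code of your own. Each camera call takes 0.05 s, during which the arm holds its last target. There are 200 camera calls.

### The job

Slide the red latch of the blue cutter carrier fully home over its orange lid, then prove that it holds: tug the lid's black handle straight up until the whole carrier hangs from it about 25 mm clear of the bench, and set the carrier back down upright and let go. Then turn the carrier upside down (the black panels on its sides are there to hold it by, and it may be put down on its end for a second grasp), so that it ends resting flat on its handle inside the aluminium dust tray, lid still shut. Set it down gently each time, never letting it drop or topple, and leave the other things on the bench where they are.

Things in the scene. Friction and masses are not known exactly. Their poses are not given: they have to be found in the camera images.
- carrier: blue hollow box, shut by an orange lid; 130 mm long (own x), 40 wide (y; 48 over its grip panels), 68 high (z) to the lid's handle, 0.45 to 0.7 kg in all. Origin: centre of its underside; centre of mass about 21 mm above it, within 5 mm of it sideways. The blue box itself is 34 mm high. Starts upright on the bench, left or right, its +x end to the robot's left within 0.5 rad
- grip_panels (a point): inside the carrier midway between its two black grip panels (carrier x = -12, y = 0, z = 18 mm), where to hold its  flat panels 56 mm long (x), 32 mm high (z), one on each side, their faces 24 mm from this point along y (48 mm apart), 4 mm proud of the blue walls. Axes as the carrier's
- hook_end (a point): middle of the foot of the carrier's +x end face (x = 65, z = 0 mm). That end is flat, 40 mm wide, from z = 0 up to the hook lip's top at z = 46 mm, and the carrier stands upright on it by itself. The lip holds down the lid's far end. The -x end (x = -65) is flat too, up to the latch ledge at z = 34 mm
- lid: orange lid, a separate part: plate 98 x 38 x 6 mm on the carrier's rim, one end under the hook lip, the other held only by the latch when home (1.5 mm play). Axes as the carrier's; origin on the carrier's z axis at the plate's underside (34 mm up when shut). Two posts, 8 x 38 mm and 28 mm high, stand on it at x = -22 and +42 mm; the black handle bar joins them
- handle_top (a point): centre of the top of the black handle bar, level with the post tops (carrier x = 10, y = 0, z = 68 mm); the bar is 14 mm wide (y), 12 mm thick, 56 mm long (x) between the posts, with 16 mm free under it down to the lid plate. z points away from the lid; upside down, this point is the carrier's lowest
- latch (a joint): travel of the red latch along the carrier's +x, towards the lid: 0 = fully back (lid free), 0.012 m = fully home at its stop, its tongue 10 mm over the lid's end. It starts between 0 and 0.003 m. Friction about 1.5 N, no spring: it stays where it is left
- latch_knob (a point): centre of the top of the latch's red knob (moves with it): knob 10 mm long (x), 22 mm wide (y), its top 58 mm above the carrier's underside, 24 mm above the ledge it slides on and 18 mm above the lid plate, whose edge lies close ahead: fingers reaching lower than that plate on its way in would strike it. The latch is 22 mm wide all the way down
- tray: square aluminium dust tray fixed to the bench, 200 x 200 mm outside, walls 4 mm thick and 14 mm high, inner floor 192 x 192 mm. Origin: centre of its underside; inner floor about 4 mm above it. Yaw within 0.25 rad
- offcut_long: bystander: wooden offcut 45 x 200 x 30 mm, origin at the centre of its underside
- offcut_short: bystander: pale wooden offcut 90 x 60 x 35 mm, origin at the centre of its underside
- tin: bystander: small can, 44 mm across, 55 mm tall, origin at the centre of its underside; it stands between the tray and the carrier
- sanding_block: bystander: cork sanding block 70 x 110 x 32 mm, origin at the centre of its underside
- driver: bystander: screwdriver with a red handle, lying on the bench beyond the carrier
- wrench: bystander: steel spanner lying on the bench at the right
- jar: bystander: jar with yellow cap, 70 mm across, 85 mm tall, origin at the centre of its underside
Not all that is in view belongs to the job. What is meant by the lid is not purple, and is the smaller of those in its own colour. Several things have the shape of the carrier; the one meant has the colours described above.

How it is judged:
By the outcome, as a careful person would: the job done as asked, in the order asked, and still so for the second after the job is handed in, with the robot touching nothing.
It also fails if it takes over 70 s, if anything falls off the work surface, if the arm or the gripper's body presses on something with over 40 N, if the wrist force passes 120 N, or if a joint passes its speed limit or range.

## Working session

There is one attempt and no reset: what is moved stays moved. The work goes in short steps, Python scripts to look and compute and a tool call to move; the robot and the scene stay as the last step left them, time stands still between calls to the robot, and variables do not carry over. Pictures are saved under pics/ and viewed, at most 10 in all, crops included, and the job is handed in when it is done.

Besides the shell and the picture viewer there is one more tool, called after "Call:" by a JSON object that holds its "method" and its "body", one argument or row to a line. play_rows: Moves the arm, as the interface text tells. Shift numbers are shares of 0.1 m and turn numbers shares of 90 degrees, none past 1 either way. Its arguments: {"type":"object","properties":{"increments":{"type":"array"},"squeeze":{"type":"number"}},"required":["increments"]}

```bash
mkdir -p pics; ls; python3 - <<'E'
from bench import ctrl
import cv2
for n in("scene","top"):
    cv2.imwrite(f"pics/{n}0.png",ctrl.get_image(n)[:,:,::-1]); print(n,ctrl.get_calibration(n))
print(ctrl.get_state())
E
```

```text
pics
scene {'vertical_fov': 50.36603442600065, 'cx': 315.8581868713427, 'cy': 247.19392526495074, 'dist_coeffs': array([-0.016439,  0.      ,  0.      ,  0.      ,  0.      ]), 'R': array([[-0.67952837,  0.73357466, -0.0104601 ],
       [ 0.53515725,  0.48587587, -0.69103644],
       [-0.50184451, -0.47517666, -0.72274423]]), 't': array([ 0.3485079 , -0.22937572,  1.4838496 ])}
top {'vertical_fov': 57.12205081883537, 'cx': 327.12347369807054, 'cy': 236.9836979170501, 'dist_coeffs': array([-0.0055066,  0.       ,  0.       ,  0.       ,  0.       ]), 'R': array([[-0.01205923, -0.99989   , -0.00863528],
       [-0.99569971,  0.01280107, -0.09175089],
       [ 0.09185134,  0.0074917 , -0.99574455]]), 't': array([0.00576675, 0.54458274, 1.05206737])}
{'time': 0.1, 'joint_positions': array([ 1.3491013 ,  0.32178894, -0.07006441,  1.45157246,  0.02258925,
        1.37075873, -0.05688667]), 'qd': array([ 6.11381421e-04, -2.11353021e-03, -4.00444728e-05, -3.02101039e-03,
       -8.81492080e-04,  1.13692694e-03,  1.09802381e-03]), 'joint_torque': array([-2.73965861e-04, -4.92572558e+01, -4.05804282e-01, -3.13399673e+01,
       -6.41330355e-02,  3.94756801e-02,  2.98850080e-05]), 'position': array([ 0.15171466, -0.63166568,  0.2912348 ]), 'tool_rot': array([-3.11807579e+00, -3.69358078e-01,  4.57282514e-04]), 'ft_force': array([ 0.60251346,  0.30025544, -0.39320205]), 'torque': array([-0.03342635,  0.05783205,  0.05496216]), 'grip_force': 0.0, 'grip_width': 1.0006804205689497}
```

View pics/scene0.png

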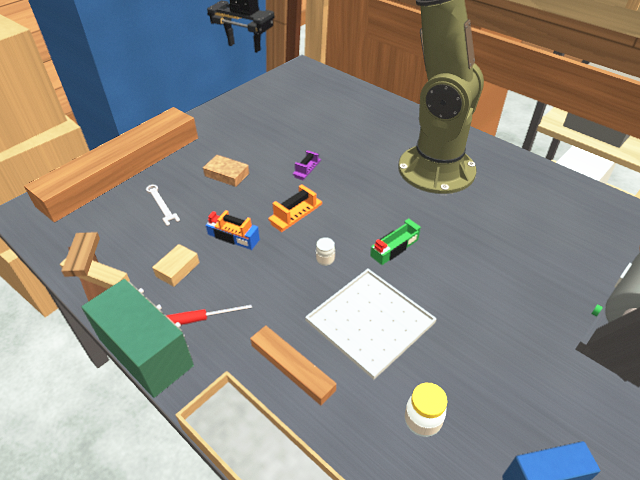

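View pics/top0.png

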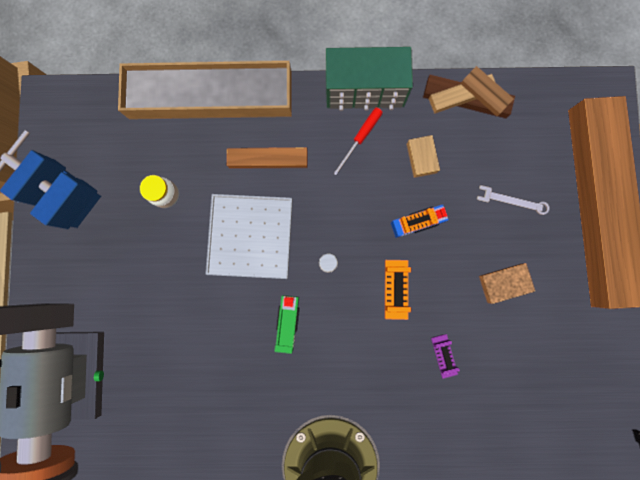

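The scene view shows the carrier at about (232,230) with its red latch at the left end. The top view has the carrier at (420,220), red latch on the right at (441,213), and the tray at (250,236). The larger orange part, at (398,290) in the top view, is a decoy.

```bash
cat > h.py <<'E'
import numpy as np, cv2
from bench import ctrl
from scipy.spatial.transform import Rotation as Ro
def cam(n):
    c=ctrl.get_calibration(n); f=240/np.tan(np.radians(c["vertical_fov"]/2))
    return np.array([[f,0,c["cx"]],[0,f,c["cy"]],[0,0,1]]),c["dist_coeffs"],c["R"],c["t"]
def plane(n,px,z):
    K,d,R,t=cam(n); u=cv2.undistortPoints(np.float64(px).reshape(-1,1,2),K,d)[:,0]
    r=np.c_[u,np.ones(len(u))]@R; o=-R.T@t
    return o+r*((z-o[2])/r[:,2])[:,None]
def proj(n,X):
    K,d,R,t=cam(n); return cv2.projectPoints(np.float64(X).reshape(-1,1,3),cv2.Rodrigues(R)[0],t,K,d)[0][:,0]
def crop(n,name,x0,y0,w,h,s,img=None):
    im=ctrl.get_image(n) if img is None else img
    c=cv2.resize(im[y0:y0+h,x0:x0+w],None,fx=s,fy=s,interpolation=cv2.INTER_CUBIC)
    return c[:,:,::-1].copy()
def pose():
    s=ctrl.get_state(); return s["position"],Ro.from_rotvec(s["tool_rot"]),s
def rel(p,R):
    "shift and turn fractions from present pose to target"
    p0,R0,_=pose(); return np.round(R0.inv().apply(p-p0)/.1,4),np.round((R0.inv()*R).as_rotvec()/(np.pi/2),4)
E
python3 - <<'E'
from h import *
a=crop("top","",385,195,70,50,8); b=crop("scene","",200,203,66,50,8)
cv2.imwrite("pics/c1.png",np.vstack([cv2.resize(a,(400,285)),b[:,:400]]) if 0 else cv2.resize(np.vstack([a,cv2.resize(b,(560,424))]),(544,600*1)) )
im={n:ctrl.get_image(n) for n in("top","scene")}
def mask(n,lo,hi,x0,y0,x1,y1):
    hsv=cv2.cvtColor(im[n],cv2.COLOR_RGB2HSV); m=cv2.inRange(hsv,lo,hi); z=np.zeros_like(m); z[y0:y1,x0:x1]=m[y0:y1,x0:x1]; return z
T=(385,195,455,245)
for nm,lo,hi in(("red",(0,170,60),(5,255,255)),("orange",(9,150,60),(25,255,255)),("blue",(100,120,40),(125,255,255))):
    m=mask("top",lo,hi,*T); c=cv2.findNonZero(m); r=cv2.minAreaRect(c); print(nm,r,len(c),cv2.boxPoints(r).round(1).tolist())
hsv=cv2.cvtColor(im["top"],cv2.COLOR_RGB2HSV)
m=mask("top",(0,0,120),(180,60,255),195,180,305,290)
cs=max(cv2.findContours(m,0,2)[0],key=cv2.contourArea); r=cv2.minAreaRect(cs); print("tray",r)
P=plane("top",cv2.boxPoints(r),.014);print(P.round(3),P.mean(0))
E
```

```text
red ((440.6500244140625, 212.95001220703125), (7.905693531036377, 9.486831665039062), 71.56504821777344) 75 [[434.8999938964844, 210.6999969482422], [443.8999938964844, 207.6999969482422], [446.3999938964844, 215.1999969482422], [437.3999938964844, 218.1999969482422]]
orange ((418.800048828125, 219.9000244140625), (16.76007080078125, 35.73373031616211), 71.56504821777344) 454 [[399.20001220703125, 217.60000610351562], [433.1000061035156, 206.3000030517578], [438.3999938964844, 222.1999969482422], [404.5, 233.5]]
blue ((419.0412902832031, 220.59120178222656), (17.95599365234375, 56.05718994140625), 71.96571350097656) 207 [[389.6000061035156, 220.6999969482422], [442.8999938964844, 203.39999389648438], [448.5, 220.5], [395.20001220703125, 237.8000030517578]]
tray ((248.24447631835938, 235.85496520996094), (82.675048828125, 81.88665771484375), 3.012787342071533)
[[0.457 0.301 0.014]
 [0.66  0.293 0.014]
 [0.646 0.086 0.014]
 [0.444 0.098 0.014]] [0.55181808 0.19422079 0.014     ]
```

View pics/c1.png

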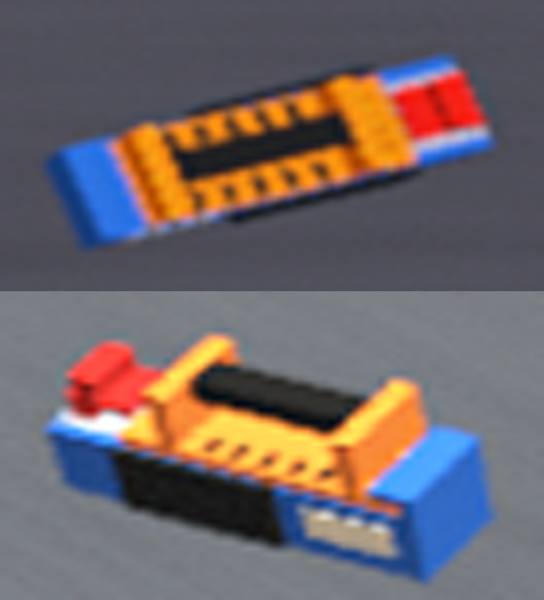

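The crop shows the black bar centred at about (419,220) in the full top picture, with blue hook lip to the left and the red knob to the right. The latch is back.

```bash
python3 - <<'E'
from h import *
im=ctrl.get_image("top"); s=4
c=cv2.resize(im[195:245,385:455],None,fx=s,fy=s,interpolation=cv2.INTER_CUBIC); hsv=cv2.cvtColor(c,cv2.COLOR_RGB2HSV)
m=cv2.inRange(c,(0,0,0),(45,45,45)); 
n,l,st,ce=cv2.connectedComponentsWithStats(m)
i=l[100,135]; i=i or min(range(1,n),key=lambda k:np.hypot(*(ce[k]-(136,100)))); print(st[i],ce[i])
full=lambda p:(np.array(p)+.5)/s-.5+[385,195]
r=cv2.minAreaRect(cv2.findNonZero((l==i).astype('u1'))); b=cv2.boxPoints(r); print("bar",r)
print(full(ce[i]),plane("top",full(ce[i]),.068),plane("top",full(r[0]),.068)); P=plane("top",full(b),.068); print(P.round(4).tolist())
o=cv2.inRange(hsv,(9,150,60),(25,255,255)); b2=cv2.boxPoints(cv2.minAreaRect(cv2.findNonZero(o)));print("or",plane("top",full(b2),.06).round(4).tolist())
red=cv2.inRange(hsv,(0,170,60),(4,255,255))|cv2.inRange(hsv,(175,170,60),(180,255,255)); r3=cv2.minAreaRect(cv2.findNonZero(red)); print("red",full(r3[0]),r3,plane("top",full(cv2.boxPoints(r3)),.058).round(4).tolist())
bl=cv2.inRange(hsv,(100,120,40),(125,255,255)); b4=cv2.boxPoints(cv2.minAreaRect(cv2.findNonZero(bl)));print("blue",plane("top",full(b4),.034).round(4).tolist())
np.save("clicks",0)
# scene clicks: bar ends
sc=lambda x,y:[200+x*66/544,203+(y-291.3)*50/308.7]
for nm,x,y,z in(("bar centre top",283,388,.068),("lip far",425,477,.046)):pass
q=np.array([sc(203,370),sc(362,415)]);print(plane("scene",q,.068-.003))
q=np.array([sc(412,500),sc(490,438),sc(372,497),sc(440,430)]);print("lip corners",plane("scene",q,.046))
q=np.array([sc(420,582),sc(493,518)]);print("foot",plane("scene",q,.0))
E
```

```text
[  91   81   87   41 1344] [134.92410714 100.86235119]
bar ((134.18817138671875, 100.10369873046875), (18.95762062072754, 87.16290283203125), 72.6883544921875)
[418.35602679 219.8405878 ] [[ 0.57834879 -0.21621239  0.068     ]] [[ 0.57880353 -0.21579458  0.068     ]]
[[0.5768, -0.1897, 0.068], [0.5916, -0.239, 0.068], [0.5808, -0.2419, 0.068], [0.5661, -0.1927, 0.068]]
or [[0.5858, -0.1717, 0.06], [0.6122, -0.2541, 0.06], [0.5733, -0.2656, 0.06], [0.5471, -0.1834, 0.06]]
red [440.82926178 212.89564133] ((224.81704711914062, 73.08256530761719), (34.49199676513672, 39.28961181640625), 70.90650939941406) [[0.6017, -0.2579, 0.058], [0.6091, -0.2802, 0.058], [0.5895, -0.2862, 0.058], [0.5821, -0.2639, 0.058]]
blue [[0.5819, -0.1526, 0.034], [0.6227, -0.2845, 0.034], [0.5787, -0.2968, 0.034], [0.5382, -0.1654, 0.034]]
[[ 0.58471122 -0.23896656  0.065     ]
 [ 0.57009517 -0.18404813  0.065     ]]
lip corners [[ 0.58051351 -0.15352653  0.046     ]
 [ 0.5413367  -0.16224203  0.046     ]
 [ 0.58729919 -0.16347577  0.046     ]
 [ 0.54827298 -0.17675039  0.046     ]]
foot [[ 0.58254472 -0.15479485  0.        ]
 [ 0.54314791 -0.16503411  0.        ]]
```

Call:
{"method": "play_rows", "body": {
  "increments": [
    [[0.5, -0.3, 0, 0, 0, 0, -1], [1, -0.6, 0, 0, 0, 0, -1], [1, -0.6, 0, 0, 0, 0, -1]]
  ],
  "squeeze": 40
}}

```text
time: 0.65
position: [0.2406, -0.5463, 0.2926]
tool_rot: [-3.117, -0.381, -0.005]
ft_force: [0.5, -0.6, -0.6]
grip_width: 0.806
grip_force: 0.0
```

Call:
{"method": "play_rows", "body": {
  "increments": [
    [[0.4, -0.24, 0, 0, 0, 0, -1], [0.8, -0.48, 0, 0, 0, 0, -1], [1, -0.6, 0, 0, 0, 0, -1]]
  ]
}}

```text
time: 0.95
position: [0.3219, -0.4652, 0.2926]
tool_rot: [-3.118, -0.378, -0.003]
ft_force: [0.1, -0.3, -0.0]
grip_width: 0.538
grip_force: 0.0
```

Call:
{"method": "play_rows", "body": {
  "increments": [
    [[0.4, -0.24, 0, 0, 0, 0, -1], [0.8, -0.48, 0, 0, 0, 0, -1], [1, -0.6, 0, 0, 0, 0, -1]]
  ]
}}

```text
time: 1.25
position: [0.4048, -0.3831, 0.2927]
tool_rot: [-3.118, -0.378, -0.003]
ft_force: [-0.4, -0.1, 0.7]
grip_width: 0.263
grip_force: 0.0
```

Call:
{"method": "play_rows", "body": {
  "increments": [
    [[0.4, -0.24, 0, 0, 0, 0, -1], [0.8, -0.48, 0, 0, 0, 0, -1], [1, -0.6, 0, 0, 0, 0, -1]]
  ]
}}

```text
time: 1.55
position: [0.4877, -0.3012, 0.2926]
tool_rot: [-3.118, -0.378, -0.003]
ft_force: [-0.5, 0.4, 0.5]
grip_width: 0.031
grip_force: 0.0
```

Call:
{"method": "play_rows", "body": {
  "increments": [
    [[0, 0, 0, 0, 0, -0.09, -1], [0, 0, 0, 0, 0, -0.18, -1], [0, 0, 0, 0, 0, -0.27, -1], [0, 0, 0, 0, 0, -0.36, -1], [0, 0, 0, 0, 0, -0.45, -1], [0, 0, 0, 0, 0, -0.54, -1], [0, 0, 0, 0, 0, -0.62, -1], [0, 0, 0, 0, 0, -0.7, -1]]
  ]
}}

```text
time: 2.35
position: [0.4845, -0.3056, 0.2923]
tool_rot: [2.462, 1.951, -0.001]
ft_force: [0.5, 0.3, 0.1]
grip_width: 0.006
grip_force: 0.0
```

```bash
cat >> h.py <<'E'
O=np.array([.5815,-.2255,0]); YAW=np.radians(107.2)
def cw(x,y,z,O=O,yaw=YAW): return O+Ro.from_euler('z',yaw).apply([x,y,z])
def down(yaw=YAW): # tool x = carrier x, z down
    return Ro.from_euler('z',yaw)*Ro.from_euler('x',np.pi)
E
python3 -c "
from h import *
p,R,s=pose();print(p,s['joint_positions'].round(3),rel(cw(-.082,0,.14),down()))"
```

```text
[ 0.48452908 -0.30557873  0.29231517] [ 0.937  0.187 -0.476  1.634  0.088  1.341  0.217] (array([0.2947, 1.1761, 1.5231]), array([-1.000e-04,  3.000e-04, -3.379e-01]))
```

Call:
{"method": "play_rows", "body": {
  "increments": [
    [[0.06, 0.25, 0, 0, 0, -0.08, -1], [0.12, 0.5, 0.2, 0, 0, -0.16, -1], [0.2, 0.75, 0.5, 0, 0, -0.24, -1], [0.29, 1, 0.8, 0, 0, -0.32, -1], [0.29, 1, 1, 0, 0, -0.338, -1], [0.29, 1, 1, 0, 0, -0.338, -1], [0.29, 1, 1, 0, 0, -0.338, -1]]
  ]
}}

```text
time: 3.05
position: [0.5884, -0.3009, 0.1924]
tool_rot: [-1.872, -2.523, 0.001]
ft_force: [-0.5, -0.6, -0.5]
grip_width: 0.007
grip_force: 0.0
```

```bash
python3 -c "
from h import *
p,R,s=pose();print(p,s['joint_positions'].round(3),rel(cw(-.082,0,.118),down()))"
```

```text
[ 0.58839761 -0.30094108  0.19242355] [ 0.843  0.46  -0.542  1.527  0.246  1.223  0.557] (array([-0.0779,  0.1581,  0.7441]), array([-0.0004,  0.    , -0.0039]))
```

Call:
{"method": "play_rows", "body": {
  "increments": [
    [[-0.078, 0.158, 0, 0, 0, 0, -1], [-0.078, 0.158, 0.25, 0, 0, 0, -1], [-0.078, 0.158, 0.5, 0, 0, 0, -1], [-0.078, 0.158, 0.65, 0, 0, 0, -1], [-0.078, 0.158, 0.744, 0, 0, 0, -1], [-0.078, 0.158, 0.744, 0, 0, 0, -1], [-0.078, 0.158, 0.744, 0, 0, 0, -1]]
  ]
}}

```text
time: 3.75
position: [0.6066, -0.3036, 0.1192]
tool_rot: [1.87, 2.522, 0.0]
ft_force: [0.5, 0.1, -0.2]
grip_width: 0.002
grip_force: 0.0
```

Call:
{"method": "play_rows", "body": {
  "increments": [
    [[0.03, 0, 0, 0, 0, 0, -1], [0.06, 0, 0, 0, 0, 0, -1], [0.09, 0, 0, 0, 0, 0, -1], [0.12, 0, 0, 0, 0, 0, -1], [0.12, 0, 0, 0, 0, 0, -1]]
  ]
}}

```text
time: 4.25
position: [0.6026, -0.2913, 0.1181]
tool_rot: [1.869, 2.525, -0.0]
ft_force: [-0.4, -0.3, -0.4]
grip_width: 0.009
grip_force: 0.0
```

Call:
{"method": "play_rows", "body": {
  "increments": [
    [[0.01, 0, 0, 0, 0, 0, -1], [0.02, 0, 0, 0, 0, 0, -1], [0.03, 0, 0, 0, 0, 0, -1], [0.03, 0, 0, 0, 0, 0, -1]]
  ]
}}

```text
time: 4.65
position: [0.6018, -0.2891, 0.118]
tool_rot: [1.87, 2.524, -0.0]
ft_force: [0.1, -1.3, 0.9]
grip_width: 0.006
grip_force: 0.7
```

Call:
{"method": "play_rows", "body": {
  "increments": [
    [[0.01, 0, 0, 0, 0, 0, -1], [0.02, 0, 0, 0, 0, 0, -1], [0.03, 0, 0, 0, 0, 0, -1], [0.03, 0, 0, 0, 0, 0, -1]]
  ]
}}

```text
time: 5.05
position: [0.6007, -0.2858, 0.1178]
tool_rot: [-1.87, -2.524, 0.0]
ft_force: [0.4, -1.3, 1.0]
grip_width: 0.006
grip_force: 0.6
```

Call:
{"method": "play_rows", "body": {
  "increments": [
    [[0.01, 0, 0, 0, 0, 0, -1], [0.02, 0, 0, 0, 0, 0, -1], [0.03, 0, 0, 0, 0, 0, -1], [0.03, 0, 0, 0, 0, 0, -1]]
  ]
}}

```text
time: 5.45
position: [0.5999, -0.2831, 0.1178]
tool_rot: [-1.87, -2.524, 0.0]
ft_force: [0.6, -0.8, 0.4]
grip_width: 0.006
grip_force: 0.8
```

```bash
python3 -c "
from h import *
p,R,s=pose();print(p,Ro.from_euler('z',-YAW).apply(p-O),s['ft_force'])
a=crop('top','',385,190,80,55,6);b=crop('scene','',195,185,80,70,6)
cv2.imwrite('pics/c2.png',np.vstack([a,b])[:,:])"
```

```text
[ 0.59989076 -0.28306784  0.1178077 ] [-0.0604316  -0.00054502  0.1178077 ] [ 0.59852562 -0.82320997  0.36762747]
```

```bash
python3 -c "
import cv2;a=cv2.imread('pics/c2.png');cv2.imwrite('pics/c2.png',cv2.resize(a,(384,600)))"
```

```text
(no output)
```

View pics/c2.png

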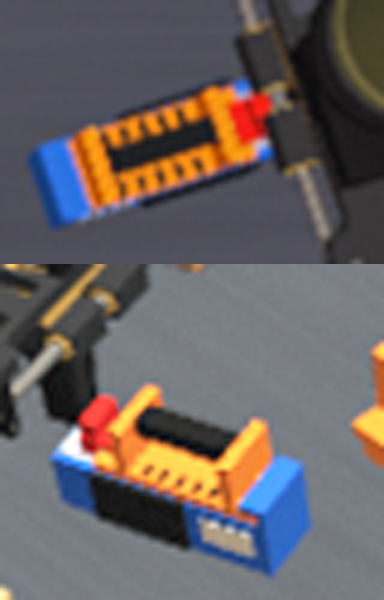

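Fingers sit behind the red knob, which has moved towards the lid (knob at about (268,118) in the crop's top half). I'll keep pushing until the force rises.

Call:
{"method": "play_rows", "body": {
  "increments": [
    [[0.01, 0, 0, 0, 0, 0, -1], [0.02, 0, 0, 0, 0, 0, -1], [0.02, 0, 0, 0, 0, 0, -1]]
  ]
}}

```text
time: 5.85
position: [0.5993, -0.2817, 0.1179]
tool_rot: [1.87, 2.524, -0.001]
ft_force: [0.8, -3.1, 0.4]
grip_width: 0.006
grip_force: 1.7
```

Call:
{"method": "play_rows", "body": {
  "increments": [
    [[0.01, 0, 0, 0, 0, 0, -1], [0.02, 0, 0, 0, 0, 0, -1], [0.02, 0, 0, 0, 0, 0, -1]]
  ]
}}

```text
time: 6.15
position: [0.5987, -0.2792, 0.1179]
tool_rot: [-1.87, -2.524, 0.0]
ft_force: [0.9, -3.5, 0.3]
grip_width: 0.007
grip_force: 1.6
```

Call:
{"method": "play_rows", "body": {
  "increments": [
    [[0.01, 0, 0, 0, 0, 0, -1], [0.02, 0, 0, 0, 0, 0, -1], [0.02, 0, 0, 0, 0, 0, -1]]
  ]
}}

```text
time: 6.45
position: [0.5982, -0.2771, 0.1179]
tool_rot: [-1.87, -2.524, -0.0]
ft_force: [0.9, -3.3, 0.8]
grip_width: 0.005
grip_force: 1.5
```

Call:
{"method": "play_rows", "body": {
  "increments": [
    [[0.01, 0, 0, 0, 0, 0, -1], [0.02, 0, 0, 0, 0, 0, -1], [0.02, 0, 0, 0, 0, 0, -1]]
  ]
}}

```text
time: 6.75
position: [0.5977, -0.2752, 0.1179]
tool_rot: [-1.87, -2.524, -0.0]
ft_force: [0.4, -2.0, 0.9]
grip_width: 0.01
grip_force: 1.6
```

```bash
cat > m.py <<'E'
from h import *
im=ctrl.get_image("top"); s=4; x0,y0,x1,y1=380,190,460,245
c=cv2.resize(im[y0:y1,x0:x1],None,fx=s,fy=s,interpolation=cv2.INTER_CUBIC); hsv=cv2.cvtColor(c,cv2.COLOR_RGB2HSV)
full=lambda p:(np.array(p)+.5)/s-.5+[x0,y0]
o=cv2.inRange(hsv,(9,150,60),(25,255,255)); r=cv2.minAreaRect(cv2.findNonZero(o)); P=plane("top",full(cv2.boxPoints(r)),.06)
print("orange c",P.mean(0).round(4),r)
bl=cv2.inRange(hsv,(100,120,40),(125,255,255)); Q=plane("top",full(cv2.boxPoints(cv2.minAreaRect(cv2.findNonZero(bl)))),.034); print("blue",Q.round(4).tolist())
red=cv2.inRange(hsv,(0,170,60),(4,255,255))|cv2.inRange(hsv,(175,170,60),(180,255,255)); P=plane("top",full(cv2.boxPoints(cv2.minAreaRect(cv2.findNonZero(red)))),.058); print("red c",Ro.from_euler('z',-YAW).apply(P-O).round(4).tolist())
p,R,st=pose();print(p,Ro.from_euler('z',-YAW).apply(p-O),st['ft_force'],st['joint_positions'].round(2))
E
python3 m.py
```

```text
orange c [ 0.5819 -0.2235  0.06  ] ((164.23068237304688, 116.62788391113281), (68.23095703125, 188.1878662109375), 72.0308609008789)
blue [[0.5807, -0.1452, 0.034], [0.6153, -0.2612, 0.034], [0.5716, -0.2731, 0.034], [0.5372, -0.1575, 0.034]]
red c [[-0.022, -0.0109, 0.058], [-0.0415, -0.0113, 0.058], [-0.0414, 0.01, 0.058], [-0.022, 0.0104, 0.058]]
[ 0.59763532 -0.27519037  0.11786365] [-0.05223948 -0.00071988  0.11786365] [ 1.84252575 -2.49651083  0.85953824] [ 0.8   0.53 -0.53  1.6   0.29  1.1   0.49]
```

Call:
{"method": "play_rows", "body": {
  "increments": [
    [[-0.1, 0, 0, 0, 0, 0, -1], [-0.3, 0, -0.2, 0, 0, 0, -1], [-0.6, 0, -0.6, 0, 0, 0, 1], [-1, 0, -1, 0, 0, 0, 1], [-1, 0, -1, 0, 0, 0, 1], [-1, 0, -1, 0, 0, 0, 1]]
  ]
}}

```text
time: 7.4
position: [0.6271, -0.3723, 0.2185]
tool_rot: [1.872, 2.522, 0.002]
ft_force: [-0.2, 0.0, -0.7]
grip_width: 0.285
grip_force: 0.0
```

```bash
python3 m.py; python3 - <<'E'
from h import *
im=ctrl.get_image("top"); s=4
c=cv2.resize(im[190:245,380:460],None,fx=s,fy=s,interpolation=cv2.INTER_CUBIC)
m=cv2.inRange(c,(0,0,0),(45,45,45)); n,l,st,ce=cv2.connectedComponentsWithStats(m)
full=lambda p:(np.array(p)+.5)/s-.5+[380,190]
for k in range(1,n):
    if st[k][4]>300:
        r=cv2.minAreaRect(cv2.findNonZero((l==k).astype('u1'))); print(st[k][4],r,plane("top",full(r[0]),.068),plane("top",full(ce[k]),.068))
a=cv2.resize(c,(640,440))[:,:,::-1]; cv2.imwrite("pics/c3.png",a)
E
```

```text
orange c [ 0.5776 -0.2101  0.06  ] ((141.9727020263672, 124.04173278808594), (68.26074981689453, 141.3349609375), 71.8472900390625)
blue [[0.5807, -0.145, 0.034], [0.6202, -0.2769, 0.034], [0.5763, -0.2888, 0.034], [0.5371, -0.1574, 0.034]]
red c [[-0.022, -0.0096, 0.058], [-0.0415, -0.01, 0.058], [-0.0415, 0.01, 0.058], [-0.022, 0.0104, 0.058]]
[ 0.62665803 -0.37026425  0.21683278] [-0.15164375 -0.00033054  0.21683278] [-0.07803755  1.5870137  -0.16348038] [ 0.84  0.58 -0.51  1.3   0.28  1.33  0.63]
1363 ((141.39102172851562, 123.14187622070312), (18.21839714050293, 87.0157241821289), 73.0724868774414) [[ 0.57710365 -0.20823138  0.068     ]] [[ 0.57663678 -0.20797435  0.068     ]]
```

View pics/c3.png

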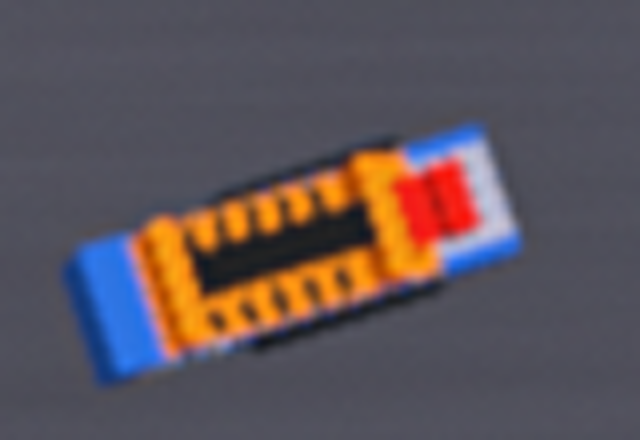

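The crop shows the red latch now tight over the lid's end and white ledge bared behind it. The carrier slid about 8 mm along its own x.

```bash
sed -i 's/^O=.*/O=np.array([.5796,-.2178,0]); YAW=np.radians(107.0)/' h.py; python3 -c "
from h import *
print(rel(cw(.002,0,.115),down()))"
```

```text
(array([ 1.6006, -0.0033,  1.0158]), array([-0.0008, -0.0024,  0.0002]))
```

Call:
{"method": "play_rows", "body": {
  "increments": [
    [[0.3, 0, 0, 0, 0, 0, 1], [0.6, 0, 0, 0, 0, 0, 1], [0.9, 0, 0, 0, 0, 0, 1], [1, 0, 0, 0, 0, 0, 1]]
  ]
}}

```text
time: 7.9
position: [0.5968, -0.2692, 0.2163]
tool_rot: [-1.859, -2.527, -0.001]
ft_force: [0.7, 1.1, -0.7]
grip_width: 0.741
grip_force: 0.0
```

Call:
{"method": "play_rows", "body": {
  "increments": [
    [[0.3, 0, 0, 0, 0, 0, 1], [0.6, 0, 0.1, 0, 0, 0, 1], [0.6, 0, 0.3, 0, 0, 0, 1], [0.6, 0, 0.5, 0, 0, 0, 1], [0.6, 0, 0.5, 0, 0, 0, 1], [0.6, 0, 0.5, 0, 0, 0, 1], [0.6, 0, 0.5, 0, 0, 0, 1]]
  ]
}}

```text
time: 8.6
position: [0.5807, -0.2183, 0.1686]
tool_rot: [1.87, 2.523, 0.001]
ft_force: [1.0, 0.9, 0.2]
grip_width: 0.998
grip_force: 0.0
```

```bash
python3 -c "
from h import *
print(rel(cw(.002,0,.115),down()))"
```

```text
(array([ 0.0283, -0.0094,  0.5361]), array([ 0.0006,  0.0004, -0.0009]))
```

Call:
{"method": "play_rows", "body": {
  "increments": [
    [[0.028, -0.009, 0.15, 0, 0, 0, 1], [0.028, -0.009, 0.3, 0, 0, 0, 1], [0.028, -0.009, 0.45, 0, 0, 0, 1], [0.028, -0.009, 0.536, 0, 0, 0, 1], [0.028, -0.009, 0.536, 0, 0, 0, 0.5], [0.028, -0.009, 0.536, 0, 0, 0, 0], [0.028, -0.009, 0.536, 0, 0, 0, -0.3], [0.028, -0.009, 0.536, 0, 0, 0, -0.5]]
  ],
  "squeeze": 40
}}

```text
time: 9.4
position: [0.579, -0.2158, 0.115]
tool_rot: [1.869, 2.523, 0.0]
ft_force: [0.0, -0.1, -0.5]
grip_width: 0.719
grip_force: 0.0
```

Call:
{"method": "play_rows", "body": {
  "increments": [
    [[0, 0, 0, 0, 0, 0, -0.6], [0, 0, 0, 0, 0, 0, -0.7], [0, 0, 0, 0, 0, 0, -0.8], [0, 0, 0, 0, 0, 0, -1], [0, 0, 0, 0, 0, 0, -1], [0, 0, 0, 0, 0, 0, -1]]
  ]
}}

```text
time: 10.0
position: [0.5785, -0.2157, 0.1143]
tool_rot: [1.87, 2.524, 0.0]
ft_force: [0.7, 0.6, -0.2]
grip_width: 0.17
grip_force: 0.3
```

Bar reached (14/87 ≈ 0.16). Squeeze, then lift slowly.

Call:
{"method": "play_rows", "body": {
  "increments": [
    [[0, 0, 0, 0, 0, 0, -1], [0, 0, 0, 0, 0, 0, -1], [0, 0, 0, 0, 0, 0, -1]]
  ]
}}

```text
time: 10.3
position: [0.5786, -0.2156, 0.1143]
tool_rot: [1.87, 2.524, 0.0]
ft_force: [0.4, -0.1, -0.5]
grip_width: 0.151
grip_force: 40.0
```

Call:
{"method": "play_rows", "body": {
  "increments": [
    [[0, 0, -0.02, 0, 0, 0, -1], [0, 0, -0.05, 0, 0, 0, -1], [0, 0, -0.1, 0, 0, 0, -1], [0, 0, -0.15, 0, 0, 0, -1], [0, 0, -0.2, 0, 0, 0, -1], [0, 0, -0.25, 0, 0, 0, -1], [0, 0, -0.275, 0, 0, 0, -1], [0, 0, -0.275, 0, 0, 0, -1]]
  ]
}}

```text
time: 11.1
position: [0.5788, -0.2158, 0.1424]
tool_rot: [1.87, 2.523, 0.0]
ft_force: [-0.1, -0.0, -5.4]
grip_width: 0.158
grip_force: 40.0
```

Call:
{"method": "play_rows", "body": {
  "increments": [
    [[0, 0, 0, 0, 0, 0, -1], [0, 0, 0, 0, 0, 0, -1], [0, 0, 0, 0, 0, 0, -1], [0, 0, 0, 0, 0, 0, -1]]
  ]
}}

```text
time: 11.5
position: [0.5784, -0.2156, 0.1415]
tool_rot: [-1.87, -2.524, 0.0]
ft_force: [-0.3, 0.1, -6.0]
grip_width: 0.159
grip_force: 40.0
```

```bash
python3 -c "
from h import *
p,R,s=pose();print(p,s['ft_force'],s['torque'],s['joint_positions'].round(3))
b=crop('scene','',175,160,110,95,5)
cv2.imwrite('pics/c4.png',b)"
```

```text
[ 0.57838028 -0.21560569  0.14150661] [-0.32855221  0.10638477 -6.02064114] [-0.04913071 -0.09969524 -0.04841438] [ 0.774  0.426 -0.569  1.689  0.253  1.101  0.425]
```

View pics/c4.png

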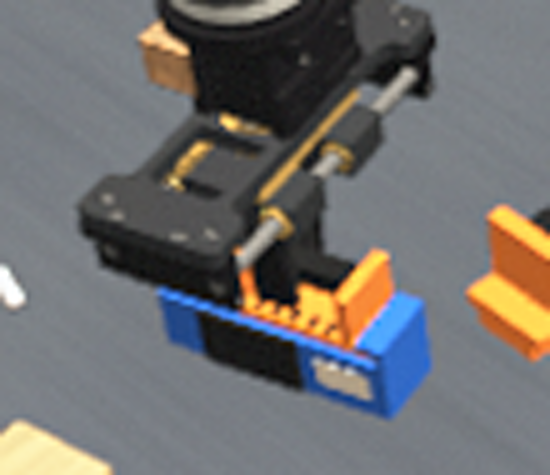

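The carrier hangs level from its handle at (290,350) in the crop with the lid shut; the load is about 5.5 N. I'll set it down.

Call:
{"method": "play_rows", "body": {
  "increments": [
    [[0, 0, 0.06, 0, 0, 0, -1], [0, 0, 0.12, 0, 0, 0, -1], [0, 0, 0.18, 0, 0, 0, -1], [0, 0, 0.22, 0, 0, 0, -1], [0, 0, 0.245, 0, 0, 0, -1], [0, 0, 0.26, 0, 0, 0, -1], [0, 0, 0.27, 0, 0, 0, -1], [0, 0, 0.275, 0, 0, 0, -1]]
  ]
}}

```text
time: 12.35
position: [0.5792, -0.2155, 0.1152]
tool_rot: [1.869, 2.523, 0.001]
ft_force: [0.3, 1.0, 0.3]
grip_width: 0.153
grip_force: 40.0
```

Call:
{"method": "play_rows", "body": {
  "increments": [
    [[0, 0, 0.003, 0, 0, 0, -1], [0, 0, 0.003, 0, 0, 0, -1], [0, 0, 0.003, 0, 0, 0, -0.6], [0, 0, 0.003, 0, 0, 0, 0], [0, 0, 0.003, 0, 0, 0, 1], [0, 0, 0.003, 0, 0, 0, 1], [0, 0, 0.003, 0, 0, 0, 1], [0, 0, 0.003, 0, 0, 0, 1]]
  ]
}}

```text
time: 13.15
position: [0.5785, -0.2157, 0.114]
tool_rot: [1.87, 2.524, -0.0]
ft_force: [-0.2, 0.2, 0.2]
grip_width: 0.568
grip_force: 0.0
```

Call:
{"method": "play_rows", "body": {
  "increments": [
    [[0, 0, 0, 0, 0, 0, 1], [0, 0, -0.2, 0, 0, 0, 1], [0, 0, -0.5, 0, 0, 0, 1], [-0.1, 0, -0.8, 0, 0, 0, 1], [-0.13, 0, -1, 0, 0, 0, 1], [-0.13, 0, -1, 0, 0, 0, 1]]
  ]
}}

```text
time: 13.75
position: [0.584, -0.2292, 0.2175]
tool_rot: [1.868, 2.518, 0.002]
ft_force: [1.3, -0.4, 0.1]
grip_width: 0.994
grip_force: 0.0
```

```bash
cat > kin.py <<'E'
import numpy as np, itertools
from scipy.spatial.transform import Rotation as Ro
from scipy.optimize import least_squares
D=[([1.3491,.3218,-.0701,1.4516,.0226,1.3708,-.0569],(.1517,-.6317,.2912),(-3.118,-.3694,.0005)),
([.937,.187,-.476,1.634,.088,1.341,.217],(.4845,-.3056,.2923),(2.462,1.951,-.001)),
([.843,.46,-.542,1.527,.246,1.223,.557],(.58840,-.30094,.19242),(-1.872,-2.523,.001)),
([.774,.426,-.569,1.689,.253,1.101,.425],(.57838,-.21561,.14151),(-1.87,-2.524,0))]
def fk(q,s,L,o=0):
    e=lambda a,v:Ro.from_euler(a,v)
    R=e('z',s[0]*q[0]); p=np.array([0,0,L[0]])
    R=R*e('y',q[1])*e('z',s[1]*q[2]); p=p+R.apply([L[4],0,L[1]])
    R=R*e('y',q[3])*e('z',s[2]*q[4]); p=p+R.apply([L[5],0,L[2]])
    R=R*e('y',q[5])*e('z',s[3]*q[6]+o); p=p+R.apply([L[6],0,0] if 0 else [0,0,L[3]])+ (R*e('z',-s[3]*q[6]-o)).apply([L[6],0,0])
    return p,R
def best():
    r=[]
    for s in itertools.product((1,-1),repeat=4):
      for o in (0,np.pi/2,np.pi,-np.pi/2):
        r.append((sum((fk(q,s,np.zeros(7),o)[1].inv()*Ro.from_rotvec(v)).magnitude() for q,_,v in D),s,o))
    r.sort(key=lambda a:a[0]); er,s,o=r[0]
    f=least_squares(lambda L:np.r_[np.ravel([fk(q,s,L,o)[0]-p for q,p,_ in D]),1e-3*L[4:]],[.3,.4,.4,.2,0,0,0])
    return er,r[1][0],s,o,f.x,np.abs(f.fun[:-3]).max()
E
python3 -c "
from kin import *
print(best())"; python3 m.py
```

```text
(0.0026769505790575185, 1.2198836503589625, (-1, -1, -1, -1), 1.5707963267948966, array([ 3.97193406,  0.56627456,  0.52912704,  4.04920481, -0.02088335,
        0.07113358,  0.00872056]), np.float64(0.022798812618476078))
orange c [ 0.5742 -0.2064  0.06  ] ((135.8195037841797, 129.91604614257812), (72.51761627197266, 125.84850311279297), 71.91655731201172)
blue [[0.5815, -0.1449, 0.034], [0.6154, -0.2588, 0.034], [0.5723, -0.2705, 0.034], [0.5387, -0.157, 0.034]]
red c [[-0.0342, -0.0091, 0.058], [-0.0415, -0.0093, 0.058], [-0.0417, 0.0103, 0.058], [-0.0345, 0.0105, 0.058]]
[ 0.58301714 -0.22843301  0.21531319] [-1.11674776e-02 -1.59035353e-04  2.15313192e-01] [-0.14212302  0.34322756 -0.43137296] [ 0.8   0.37 -0.58  1.6   0.21  1.23  0.47]
```

```bash
cat >> kin.py <<'E'
S=(-1,-1,-1,-1)
lo=np.array([-2.86,-.3,-1.38,.06,-1.56,.09,-2.69]);hi=np.array([2.86,2.09,1.24,2.45,4.7,2.05,2.69])
def fk2(q,L):
    e=lambda a,v:Ro.from_euler(a,v); L=np.asarray(L)
    R=e('z',-q[0]); p=R.apply([L[0],L[1],L[2]])
    R=R*e('y',q[1])*e('z',-q[2]); p=p+R.apply([L[3],L[4],L[5]])
    R=R*e('y',q[3])*e('z',-q[4]); p=p+R.apply([L[6],L[7],L[8]])
    R=R*e('y',q[5]); p=p+R.apply([L[9],L[10],L[11]]); R=R*e('z',-q[6]+np.pi/2)
    return p,R
L0=np.array([0,0,.3,0,0,.45,0,0,.4,0,0,.22]); W=np.array([.05,.1,.05,.05,.1,.02,.05,.1,.02,.05,.1,.05])
def fit(): return least_squares(lambda L:np.r_[np.ravel([fk2(q,L)[0]-p for q,p,_ in D]),.02*W*(L-L0)/.05],L0)
def ik(p,R,L,q0,n=40,w=.02):
    out=None; rng=np.random.default_rng(0)
    for k in range(n):
        qs=q0 if k==0 else np.clip(q0+rng.normal(0,.8,7),lo+.02,hi-.02)
        f=least_squares(lambda q:np.r_[(fk2(q,L)[0]-p)*5,(fk2(q,L)[1].inv()*R).as_rotvec()*2,w*.1*(q-q0)],qs,bounds=(lo,hi))
        er=np.abs(f.fun[:6]).max()
        key=(er>.02,np.abs(f.x-q0).max()); 
        if out is None or key<out[0]: out=(key,f.x,er)
    return out
E
python3 - <<'E'
from kin import *
import h
p,R,s=h.pose(); D.append((s['joint_positions'],p,s['tool_rot']))
f=fit(); L=f.x; print(L.round(3),np.abs(f.fun[:-12]).max()); np.save("L",L)
q=s['joint_positions']
# tool horizontal, pointing az, tool y horizontal; base position P of grasp point
for P in([.58,-.3,.08],[.55,-.25,.08]):
  for az in (-110,-73,-40,-15,60,90,107,140):
    a=np.radians(az); z=np.array([np.cos(a),np.sin(a),0])
    for sx in(1,-1):
      x=np.array([0,0,sx]); Rt=Ro.from_matrix(np.c_[x,np.cross(z,x),z]); r=ik(np.array(P)-.051*z,Rt,L,q,12); print(P,az,sx,r[1].round(2),round(r[2],3))
# map other objects
im=h.ctrl.get_image("top")
for n,px in dict(tin=(328,262),decoy=(398,290),dec2=(398,262),dec3=(398,318),sand=(508,283),wr1=(478,195),wr2=(548,209),short=(423,155),purple=(445,356),drv=(336,174)).items(): print(n,h.plane("top",px,.03)[0].round(3)[:2])
E
```

```text
[ 0.    -0.016  0.235 -0.002 -0.009  0.467 -0.    -0.001  0.515 -0.001
 -0.001  0.284] 0.0003482698156924424
[0.58, -0.3, 0.08] -110 1 [ 0.06  1.   -0.16  1.52  1.34  1.9   2.14] 0.0
[0.58, -0.3, 0.08] -110 -1 [-0.04  0.99 -0.02  1.52  1.25  1.82 -0.98] 0.0
[0.58, -0.3, 0.08] -73 1 [ 0.03  0.78 -0.13  2.06  1.82  1.58  1.89] 0.0
[0.58, -0.3, 0.08] -73 -1 [ 0.22  0.81 -0.33  2.05  1.91  1.7  -1.2 ] 0.0
[0.58, -0.3, 0.08] -40 1 [0.12 0.7  0.06 2.38 2.61 1.5  1.57] 0.0
[0.58, -0.3, 0.08] -40 -1 [ 0.71  0.78 -0.48  2.36  2.81  1.62 -1.24] 0.0
[0.58, -0.3, 0.08] -15 1 [0.16 0.77 0.43 2.39 3.35 1.61 1.28] 0.0
[0.58, -0.3, 0.08] -15 -1 [ 2.16  2.09 -1.27  2.34  3.42  0.5   0.34] 0.0
[0.58, -0.3, 0.08] 60 1 [ 1.44  1.22 -0.78  1.42 -0.68  1.46  0.65] 0.0
[0.58, -0.3, 0.08] 60 -1 [ 1.17  1.06 -0.35  1.43 -1.03  1.65 -2.3 ] 0.0
[0.58, -0.3, 0.08] 90 1 [ 1.14  1.39 -0.78  0.92 -0.46  1.98  0.51] 0.0
[0.58, -0.3, 0.08] 90 -1 [ 1.02  1.31 -0.47  0.93 -0.69  2.05 -2.5 ] 0.0
[0.58, -0.3, 0.08] 107 1 [ 1.17  1.57 -1.23  0.88 -0.04  2.05  0.32] 0.206
[0.58, -0.3, 0.08] 107 -1 [ 1.19  1.62 -1.38  0.87
[... 886 characters left out ...]
98 -0.32  1.6  -1.05  1.62 -2.21] 0.0
[0.55, -0.25, 0.08] 90 1 [ 1.19  1.3  -0.75  1.15 -0.48  1.88  0.59] 0.0
[0.55, -0.25, 0.08] 90 -1 [ 0.92  1.16 -0.24  1.16 -0.83  2.03 -2.31] 0.0
[0.55, -0.25, 0.08] 107 1 [ 1.19  1.57 -1.22  0.98 -0.04  2.05  0.33] 0.072
[0.55, -0.25, 0.08] 107 -1 [ 1.22  1.62 -1.38  0.98 -0.17  2.05  2.69] 1.126
[0.55, -0.25, 0.08] 140 1 [ 0.94  1.29 -0.82  1.14 -0.05  2.05  0.76] 0.459
[0.55, -0.25, 0.08] 140 -1 [ 1.16  1.66 -1.38  1.18 -0.18  2.05  2.69] 0.986
tin [ 0.483 -0.002]
decoy [ 0.414 -0.17 ]
dec2 [ 0.481 -0.172]
dec3 [ 0.348 -0.168]
sand [ 0.428 -0.434]
wr1 [ 0.643 -0.372]
wr2 [ 0.606 -0.541]
short [ 0.744 -0.24 ]
purple [ 0.257 -0.277]
drv [ 0.7   -0.025]
```

```bash
python3 -c "
from h import *
print(rel(cw(-.018,0,.074),down()))"
```

```text
(array([-0.0752,  0.0056,  1.397 ]), array([-0.0001,  0.0001, -0.0008]))
```

Call:
{"method": "play_rows", "body": {
  "increments": [
    [[-0.075, 0.005, 0.2, 0, 0, 0, 1], [-0.075, 0.005, 0.4, 0, 0, 0, 1], [-0.075, 0.005, 0.6, 0, 0, 0, 1], [-0.075, 0.005, 0.8, 0, 0, 0, 1], [-0.075, 0.005, 0.8, 0, 0, 0, 1], [-0.075, 0.005, 0.8, 0, 0, 0, 1]]
  ],
  "squeeze": 55
}}

```text
time: 14.45
position: [0.5842, -0.2345, 0.1328]
tool_rot: [-1.868, -2.523, 0.0]
ft_force: [-0.3, -0.5, 0.9]
grip_width: 1.0
grip_force: 0.0
```

```bash
python3 -c "
from h import *
print(rel(cw(-.018,0,.074),down()))"
```

```text
(array([-0.0077,  0.0055,  0.5878]), array([-0.0011, -0.0012, -0.0004]))
```

Call:
{"method": "play_rows", "body": {
  "increments": [
    [[0, 0.005, 0.15, 0, 0, 0, 1], [0, 0.005, 0.3, 0, 0, 0, 1], [0, 0.005, 0.42, 0, 0, 0, 1], [0, 0.005, 0.52, 0, 0, 0, 1], [0, 0.005, 0.585, 0, 0, 0, 1], [0, 0.005, 0.585, 0, 0, 0, 0.6], [0, 0.005, 0.585, 0, 0, 0, 0.4], [0, 0.005, 0.585, 0, 0, 0, 0.2]]
  ]
}}

```text
time: 15.25
position: [0.5859, -0.2351, 0.0761]
tool_rot: [1.869, 2.523, 0.0]
ft_force: [-0.3, -0.2, -0.1]
grip_width: 0.81
grip_force: 0.0
```

Call:
{"method": "play_rows", "body": {
  "increments": [
    [[0, 0, 0, 0, 0, 0, 0.1], [0, 0, 0, 0, 0, 0, 0], [0, 0, 0, 0, 0, 0, -0.2], [0, 0, 0, 0, 0, 0, -0.4], [0, 0, 0, 0, 0, 0, -1], [0, 0, 0, 0, 0, 0, -1], [0, 0, 0, 0, 0, 0, -1]]
  ]
}}

```text
time: 15.95
position: [0.5856, -0.235, 0.0757]
tool_rot: [1.87, 2.524, 0.0]
ft_force: [-0.9, 0.0, 2.8]
grip_width: 0.547
grip_force: 55.0
```

```bash
python3 - <<'E'
from h import *; import kin
p,R,s=pose(); print(p,s['ft_force'],s['grip_width'],s['grip_force'],s['joint_positions'].round(3))
L=np.load("L.npy"); print(kin.fk2(s['joint_positions'],L)[0]-p)
q=s['joint_positions']
# preview: stepwise ik from here: lift 120, yaw to 75, tilt to az -105, at grasp (.59,-.21)
for yaw,t in((107,0),(75,0),(75,30),(75,60),(75,90)):
    Rt=Ro.from_euler('z',np.radians(yaw))*Ro.from_euler('x',np.pi); Rt=Rt*Ro.from_euler('y',np.radians(-t))
    z=Rt.apply([0,0,1]); r=kin.ik(np.array([.59,-.21,.17 if t<90 else .085])-.051*z,Rt,L,q,1); print(yaw,t,z.round(2),r[1].round(2),r[2].round(3)); q=r[1]
E
```

```text
[ 0.5856474  -0.23504445  0.07574937] [-0.85198902  0.03288308  2.79090121] 0.546636296457354 55.00003435648978 [ 0.761  0.526 -0.534  1.698  0.308  1.001  0.415]
[-2.16528107e-05  2.96734483e-04 -2.58907624e-05]
107 0 [ 0.  0. -1.] [ 0.77  0.37 -0.59  1.59  0.21  1.25  0.44] 0.0
75 0 [ 0. -0. -1.] [ 0.7   0.36 -0.5   1.59  0.18  1.24 -0.09] 0.0
75 30 [-0.13 -0.48 -0.87] [ 0.38  0.4  -0.44  1.62  0.68  1.39 -0.51] 0.0
75 60 [-0.22 -0.84 -0.5 ] [ 0.1   0.58 -0.32  1.61  1.05  1.67 -0.78] 0.0
75 90 [-0.26 -0.97 -0.  ] [-0.1   0.97 -0.14  1.55  1.26  1.91 -1.02] 0.0
```

Call:
{"method": "play_rows", "body": {
  "increments": [
    [[0, 0, -0.1, 0, 0, 0, -1], [0, 0, -0.3, 0, 0, 0, -1], [0, 0, -0.5, 0, 0, 0.06, -1], [0, 0, -0.75, 0, 0, 0.12, -1], [0, 0, -1, 0, 0, 0.2, -1], [0, 0, -1, 0, 0, 0.28, -1], [0, 0, -1, 0, 0, 0.356, -1], [0, 0, -1, 0, 0, 0.356, -1]]
  ]
}}

```text
time: 16.75
position: [0.5843, -0.2347, 0.1746]
tool_rot: [-2.493, -1.909, 0.003]
ft_force: [-0.3, -0.1, -6.9]
grip_width: 0.549
grip_force: 55.0
```

```bash
cat >> h.py <<'E'
def tilted(t,yaw=75): return Ro.from_euler('z',np.radians(yaw))*Ro.from_euler('x',np.pi)*Ro.from_euler('y',np.radians(-t))
def tgt(P,R): return np.array(P)-R.apply([0,0,.051]),R
E
python3 - <<'E'
from h import *
p,R,s=pose(); print(p,s['ft_force'],s['grip_width'])
for t in(45,): print(rel(*tgt([.59,-.21,.14],tilted(t))))
E
```

```text
[ 0.5843457  -0.23468454  0.17455834] [-0.29550707 -0.09832014 -6.89901348] 0.5487124320111799
(array([ 0.6137, -0.0105, -0.0152]), array([-0.0021, -0.4998, -0.0005]))
```

Call:
{"method": "play_rows", "body": {
  "increments": [
    [[0.08, 0, 0, 0, -0.06, 0, -1], [0.16, 0, 0, 0, -0.13, 0, -1], [0.25, 0, -0.01, 0, -0.2, 0, -1], [0.34, 0, -0.015, 0, -0.27, 0, -1], [0.43, 0, -0.015, 0, -0.35, 0, -1], [0.52, -0.005, -0.015, 0, -0.42, 0, -1], [0.614, -0.01, -0.015, 0, -0.5, 0, -1], [0.614, -0.01, -0.015, 0, -0.5, 0, -1]]
  ]
}}

```text
time: 17.55
position: [0.6007, -0.1686, 0.1723]
tool_rot: [2.009, 1.562, -0.835]
ft_force: [-1.6, 3.2, -7.2]
grip_width: 0.547
grip_force: 55.0
```

```bash
python3 - <<'E'
from h import *
p,R,s=pose(); print(p,s['ft_force'],s['grip_width'],s['joint_positions'].round(2))
for t in(90,): print(rel(*tgt([.59,-.21,.12],tilted(t))))
E
```

```text
[ 0.60070403 -0.16860496  0.17230878] [-1.59986244  3.19083824 -7.22106167] 0.5473565686522355 [ 0.17  0.52 -0.35  1.63  0.87  1.49 -0.71]
(array([0.4266, 0.0092, 0.3136]), array([ 0.0031, -0.503 ,  0.0077]))
```

Call:
{"method": "play_rows", "body": {
  "increments": [
    [[0.05, 0, 0.03, 0, -0.06, 0, -1], [0.1, 0, 0.06, 0, -0.13, 0, -1], [0.16, 0, 0.1, 0, -0.2, 0, -1], [0.22, 0, 0.15, 0, -0.27, 0, -1], [0.29, 0.005, 0.2, 0, -0.35, 0, -1], [0.36, 0.009, 0.26, 0, -0.42, 0, -1], [0.427, 0.009, 0.314, 0.003, -0.5, 0.006, -1], [0.427, 0.009, 0.314, 0.003, -0.503, 0.008, -1]]
  ]
}}

```text
time: 18.35
position: [0.6014, -0.1687, 0.1176]
tool_rot: [1.405, 1.069, -1.412]
ft_force: [-0.3, -1.0, -7.2]
grip_width: 0.546
grip_force: 55.0
```

Call:
{"method": "play_rows", "body": {
  "increments": [
    [[0, 0, 0, 0, 0, 0, -1], [0, 0, 0, 0, 0, 0, -1], [0, 0, 0, 0, 0, 0, -1]]
  ]
}}

```text
time: 18.65
position: [0.6041, -0.1687, 0.127]
tool_rot: [1.412, 1.055, -1.399]
ft_force: [0.4, -0.7, -5.3]
grip_width: 0.541
grip_force: 55.0
```

```bash
python3 - <<'E'
from h import *
p,R,s=pose(); print(p,s['ft_force'],s['torque'],s['grip_width'],s['joint_positions'].round(2))
print(R.apply([0,0,.051])+p,rel(*tgt([.59,-.21,.085],tilted(90))))
a=crop('scene','',170,130,180,125,4);b=crop('top','',330,140,130,120,3)
cv2.imwrite('pics/c5.png',cv2.resize(a,(720,500)))
E
```

```text
[ 0.60406481 -0.16866674  0.12695969] [ 0.40298215 -0.68662585 -5.2705495 ] [ 2.3912183  -0.68662701 -0.02272376] 0.540588321630925 [-0.12  0.94 -0.12  1.53  1.25  1.93 -0.99]
[ 0.59025738 -0.21776209  0.12699342] (array([ 0.4191, -0.0354, -0.0743]), array([-0.0079,  0.0005, -0.0085]))
```

View pics/c5.png

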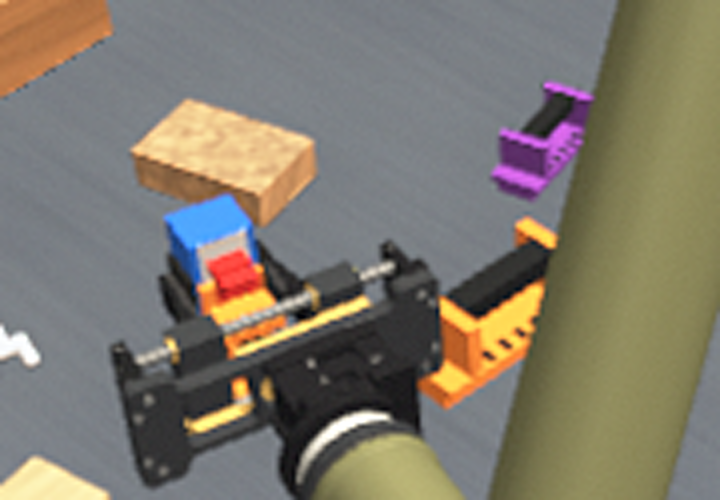

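The carrier hangs vertically in the grip, hook end down, at about (215,270) in the crop, and the gripper clears the orange decoy. I'll lower it and feel for the bench.

Call:
{"method": "play_rows", "body": {
  "increments": [
    [[0.08, -0.03, -0.07, -0.008, 0, -0.008, -1], [0.16, -0.035, -0.074, -0.008, 0, -0.008, -1], [0.24, -0.035, -0.074, -0.008, 0, -0.008, -1], [0.32, -0.035, -0.074, -0.008, 0, -0.008, -1], [0.38, -0.035, -0.074, -0.008, 0, -0.008, -1], [0.38, -0.035, -0.074, -0.008, 0, -0.008, -1], [0.38, -0.035, -0.074, -0.008, 0, -0.008, -1]]
  ]
}}

```text
time: 19.45
position: [0.6023, -0.1603, 0.0863]
tool_rot: [1.393, 1.074, -1.404]
ft_force: [0.0, -0.3, -4.7]
grip_width: 0.547
grip_force: 55.0
```

```bash
python3 - <<'E'
from h import *
p,R,s=pose(); print(p,s['ft_force'],s['torque'])
print(R.apply([0,0,.051])+p,rel(*tgt([.59,-.21,.0825],tilted(90))))
E
```

```text
[ 0.60230091 -0.16029138  0.08627081] [ 0.04335315 -0.3193011  -4.74978447] [ 2.39306837 -0.74108165 -0.03226292]
[ 0.58917793 -0.20957333  0.08654684] (array([0.0377, 0.01  , 0.0018]), array([0.001 , 0.0034, 0.0021]))
```

Call:
{"method": "play_rows", "body": {
  "increments": [
    [[0.01, 0, 0, 0, 0.003, 0, -1], [0.02, 0, 0, 0, 0.003, 0, -1], [0.02, 0, 0, 0, 0.003, 0, -1]]
  ]
}}

```text
time: 19.75
position: [0.6024, -0.1602, 0.0846]
tool_rot: [1.397, 1.077, -1.4]
ft_force: [-0.0, -0.0, -6.0]
grip_width: 0.546
grip_force: 55.0
```

Call:
{"method": "play_rows", "body": {
  "increments": [
    [[0.01, 0, 0, 0, 0, 0, -1], [0.01, 0, 0, 0, 0, 0, -1]]
  ]
}}

```text
time: 19.95
position: [0.6024, -0.1602, 0.0843]
tool_rot: [1.396, 1.075, -1.401]
ft_force: [-0.9, 1.0, -2.7]
grip_width: 0.549
grip_force: 55.0
```

Call:
{"method": "play_rows", "body": {
  "increments": [
    [[0.01, 0, 0, 0, 0, 0, -1], [0.01, 0, 0, 0, 0, 0, -1]]
  ]
}}

```text
time: 20.15
position: [0.6024, -0.1602, 0.0841]
tool_rot: [1.396, 1.073, -1.402]
ft_force: [-1.8, 2.1, 2.3]
grip_width: 0.547
grip_force: 55.0
```

Call:
{"method": "play_rows", "body": {
  "increments": [
    [[-0.005, 0, 0, 0, 0, 0, -1], [-0.005, 0, 0, 0, 0, 0, 0.2], [-0.005, 0, 0, 0, 0, 0, 0.4], [-0.005, 0, 0, 0, 0, 0, 0.6], [-0.005, 0, 0, 0, 0, 0, 0.8], [-0.005, 0, 0, 0, 0, 0, 1], [-0.005, 0, 0, 0, 0, 0, 1], [-0.005, 0, 0, 0, 0, 0, 1]]
  ]
}}

```text
time: 20.95
position: [0.6023, -0.1602, 0.0829]
tool_rot: [1.397, 1.077, -1.4]
ft_force: [-0.2, -1.2, -0.4]
grip_width: 0.985
grip_force: 0.0
```

Call:
{"method": "play_rows", "body": {
  "increments": [
    [[0, 0, -0.1, 0, 0, 0, 1], [0, 0, -0.3, 0, 0, 0, 1], [0, 0, -0.55, 0, 0, 0, 1], [-0.2, 0, -0.75, 0, 0, 0, 1], [-0.5, 0, -0.75, 0, 0, 0, 1], [-0.8, 0, -0.75, 0, 0, 0, 1], [-1, 0, -0.75, 0, 0, 0, 1], [-1, 0, -0.75, 0, 0, 0, 1]]
  ]
}}

```text
time: 21.75
position: [0.6233, -0.0857, 0.1878]
tool_rot: [1.401, 1.074, -1.393]
ft_force: [0.8, 1.0, -1.0]
grip_width: 1.004
grip_force: 0.0
```

```bash
python3 - <<'E'
from h import *; import kin
p,R,s=pose(); print(p,s['ft_force'],s['joint_positions'].round(2))
a=crop('scene','',185,140,100,120,5);b=crop('top','',370,190,75,80,5)
cv2.imwrite('pics/c6.png',np.hstack([cv2.resize(a,(500,600)),cv2.resize(b,(300,320)) if 0 else np.vstack([cv2.resize(b,(300,320)),np.zeros((280,300,3),np.uint8)])]))
L=np.load("L.npy"); q=s['joint_positions']
for P,t in(([.60,-.17,.25],60),([.59,-.21,.28],30),([.59,-.21,.29],0),([.59,-.21,.28],-30),([.59,-.22,.26],-60),([.59,-.21,.22],-90),([.59,-.21,.085],-90),([.59,-.21,.15],-90),([.59,-.21,.17],-45),([.59,-.21,.17],0),([.552,.194,.07],0)):
    pt,Rt=tgt(P,tilted(t)); r=kin.ik(pt,Rt,L,q,1); q=r[1]; print(t,P,q.round(2),r[2].round(3))
E
```

```text
[ 0.62328232 -0.08568311  0.18779502] [ 0.80733383  0.98797848 -1.01450651] [-0.25  0.88 -0.1   1.46  1.19  2.02 -0.88]
60 [0.6, -0.17, 0.25] [-0.06  0.51 -0.19  1.53  0.96  1.75 -0.67] 0.0
30 [0.59, -0.21, 0.28] [ 0.19  0.3  -0.2   1.5   0.56  1.51 -0.34] 0.0
0 [0.59, -0.21, 0.29] [ 0.45  0.26 -0.19  1.44  0.05  1.45  0.  ] 0.0
-30 [0.59, -0.21, 0.28] [ 0.72  0.36 -0.21  1.42 -0.43  1.52  0.31] 0.0
-60 [0.59, -0.22, 0.26] [ 0.93  0.58 -0.28  1.41 -0.78  1.67  0.52] 0.0
-90 [0.59, -0.21, 0.22] [ 1.04  0.86 -0.38  1.44 -1.02  1.8   0.68] 0.0
-90 [0.59, -0.21, 0.085] [ 1.01  1.06 -0.34  1.39 -0.95  1.74  0.83] 0.0
-90 [0.59, -0.21, 0.15] [ 1.03  0.96 -0.36  1.42 -0.98  1.77  0.76] 0.0
-45 [0.59, -0.21, 0.17] [ 0.84  0.53 -0.25  1.52 -0.61  1.44  0.53] 0.0
0 [0.59, -0.21, 0.17] [ 0.47  0.32 -0.21  1.6   0.07  1.23 -0.01] 0.0
0 [0.552, 0.194, 0.07] [-0.06  0.35 -0.38  1.79  0.15  1.02 -0.76] 0.0
```

View pics/c6.png

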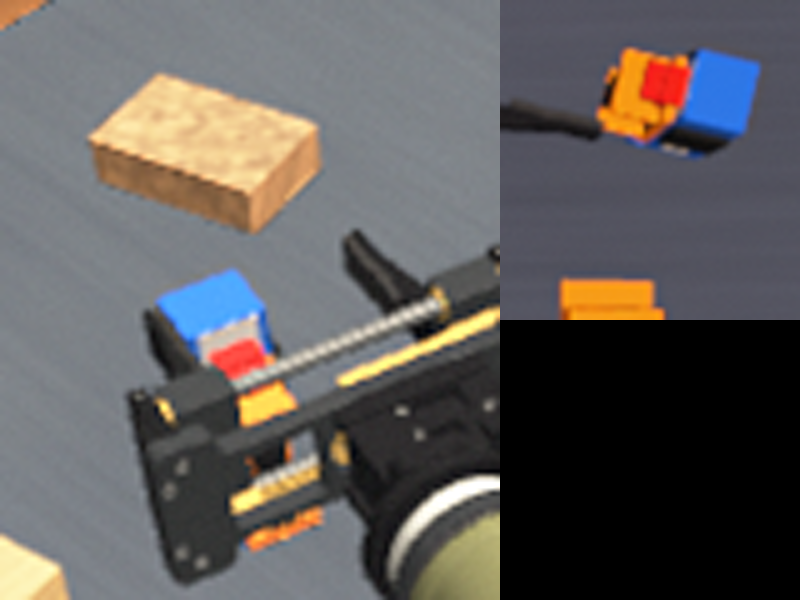

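The carrier stands on its hook end, blue -x end up, at about (215,295) in the scene crop, and the gripper is clear. I'll swing the tool over to the underside.

```bash
cat >> h.py <<'E'
def chain(T):
    p0,R0,_=pose()
    for P,Rt in T:
        p,R=tgt(P,Rt); print((R0.inv().apply(p-p0)/.1).round(3),((R0.inv()*R).as_rotvec()/(np.pi/2)).round(3)); p0,R0=p,R
E
python3 - <<'E'
from h import *
chain([([.595,-.165,.235],tilted(36)),([.588,-.215,.25],tilted(-18)),([.582,-.22,.24],tilted(-68)),([.588,-.2145,.2],tilted(-90))])
E
```

```text
[-0.924 -0.063  0.528] [0.001 0.599 0.002]
[-0.906  0.062  0.383] [0.  0.6 0. ]
[-0.482 -0.045  0.258] [0.    0.556 0.   ]
[-0.536  0.044  0.251] [0.    0.244 0.   ]
```

Call:
{"method": "play_rows", "body": {
  "increments": [
    [[-0.15, 0, 0.05, 0, 0.08, 0, 1], [-0.3, -0.02, 0.12, 0, 0.16, 0, 1], [-0.45, -0.03, 0.2, 0, 0.24, 0, 1], [-0.58, -0.04, 0.28, 0, 0.33, 0, 1], [-0.7, -0.05, 0.36, 0, 0.42, 0, 1], [-0.82, -0.06, 0.45, 0, 0.51, 0, 1], [-0.924, -0.063, 0.528, 0, 0.6, 0, 1]]
  ]
}}

```text
time: 22.55
position: [0.6025, -0.1363, 0.2755]
tool_rot: [2.124, 1.638, -0.686]
ft_force: [-0.1, -0.3, -0.2]
grip_width: 1.0
grip_force: 0.0
```

Call:
{"method": "play_rows", "body": {
  "increments": [
    [[-0.13, 0.01, 0.05, 0, 0.08, 0, 1], [-0.26, 0.02, 0.1, 0, 0.17, 0, 1], [-0.4, 0.03, 0.16, 0, 0.26, 0, 1], [-0.53, 0.04, 0.22, 0, 0.35, 0, 1], [-0.67, 0.05, 0.28, 0, 0.44, 0, 1], [-0.8, 0.06, 0.34, 0, 0.52, 0, 1], [-0.906, 0.062, 0.383, 0, 0.6, 0, 1]]
  ]
}}

```text
time: 23.25
position: [0.5836, -0.2324, 0.2975]
tool_rot: [-2.317, -1.779, -0.37]
ft_force: [-0.1, 0.1, -1.4]
grip_width: 1.0
grip_force: 0.0
```

Call:
{"method": "play_rows", "body": {
  "increments": [
    [[-0.07, 0, 0.03, 0, 0.08, 0, 1], [-0.14, -0.01, 0.07, 0, 0.16, 0, 1], [-0.21, -0.02, 0.11, 0, 0.24, 0, 1], [-0.28, -0.03, 0.15, 0, 0.32, 0, 1], [-0.35, -0.03, 0.19, 0, 0.4, 0, 1], [-0.42, -0.04, 0.23, 0, 0.48, 0, 1], [-0.482, -0.045, 0.258, 0, 0.556, 0, 1], [-0.482, -0.045, 0.258, 0, 0.556, 0, 1]]
  ]
}}

```text
time: 24.05
position: [0.5675, -0.269, 0.2519]
tool_rot: [-1.711, -1.298, -1.149]
ft_force: [-0.2, 0.2, -1.7]
grip_width: 0.995
grip_force: 0.0
```

```bash
python3 - <<'E'
from h import *
p,R,s=pose(); print(p,R.apply([0,0,.051])+p,s['joint_positions'].round(2))
chain([([.588,-.2145,.2],tilted(-90)),([.588,-.2145,.0835],tilted(-90))])
im=ctrl.get_image('top')[190:260,380:450]; s=5
c=cv2.resize(im,None,fx=s,fy=s,interpolation=cv2.INTER_CUBIC); hsv=cv2.cvtColor(c,cv2.COLOR_RGB2HSV)
full=lambda p:(np.array(p)+.5)/s-.5+[380,190]
m=cv2.inRange(hsv,(100,120,150),(125,255,255)); r=cv2.minAreaRect(cv2.findNonZero(m)); print(r,plane("top",full(cv2.boxPoints(r)),.13).round(4).tolist())
cv2.imwrite('pics/c7.png',np.hstack([c[:,:,::-1],cv2.resize(crop('scene','',165,120,110,130,3),(350,350))]))
E
```

```text
[ 0.56745302 -0.26902659  0.25185717] [ 0.57957743 -0.2232134   0.23301175] [ 1.05  0.7  -0.38  1.42 -0.79  1.68  0.58]
[-0.455  0.064  0.256] [-0.     0.241 -0.008]
[-1.165 -0.     0.   ] [0. 0. 0.]
((210.22164916992188, 138.2764434814453), (103.6270751953125, 167.66497802734375), 33.575931549072266) [[0.5582, -0.1711, 0.13], [0.6201, -0.214, 0.13], [0.5939, -0.2513, 0.13], [0.5323, -0.2084, 0.13]]
```

View pics/c7.png

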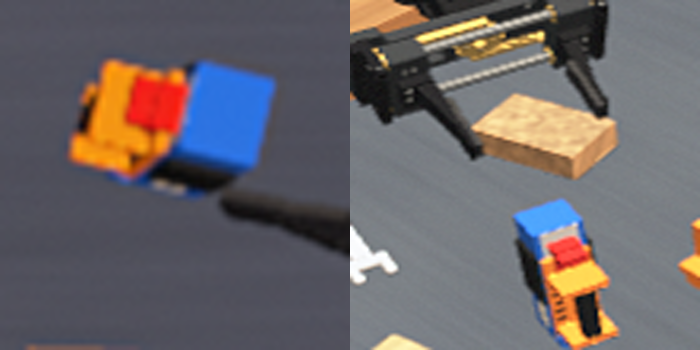

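The carrier stands undisturbed, with its blue end face corners at about (197,62), (275,78), (258,165) in the left crop.

```bash
python3 - <<'E'
from h import *
full=lambda p:(np.array(p)+.5)/5-.5+[380,190]
P=plane("top",full([[197,62],[275,78],[258,165]]),.13);print(P)
m=(P[1]+P[2])/2; d=P[2]-P[1]; print("under mid",m,"yaw",np.degrees(np.arctan2(d[1],d[0]))+90, np.linalg.norm(d))
d=P[0]-P[1]; print(np.degrees(np.arctan2(d[1],d[0])))
E
```

```text
[[ 0.61018807 -0.20640705  0.13      ]
 [ 0.60255949 -0.2406867   0.13      ]
 [ 0.56385351 -0.23185486  0.13      ]]
under mid [ 0.5832065  -0.23627078  0.13      ] yaw 257.14645089156096 0.039700806583706505
77.45386416487716
```

Call:
{"method": "play_rows", "body": {
  "increments": [
    [[-0.1, 0.02, 0.06, 0, 0.06, 0, 1], [-0.2, 0.04, 0.12, 0, 0.12, 0, 1], [-0.35, 0.06, 0.2, 0, 0.18, -0.005, 1], [-0.455, 0.064, 0.256, 0, 0.241, -0.008, 1], [-0.455, 0.064, 0.256, 0, 0.241, -0.008, 1], [-0.455, 0.064, 0.256, 0, 0.241, -0.008, 1]]
  ]
}}

```text
time: 24.75
position: [0.5783, -0.261, 0.208]
tool_rot: [-1.397, -1.091, -1.399]
ft_force: [-0.1, 0.5, 0.7]
grip_width: 0.997
grip_force: 0.0
```

```bash
python3 - <<'E'
from h import *
p,R,s=pose(); print(p,R.apply([0,0,.051])+p,s['joint_positions'].round(2))
chain([([.588,-.2145,.0835],tilted(-90))])
E
```

```text
[ 0.57832539 -0.26103042  0.20799264] [ 0.59122932 -0.21169123  0.20762838] [ 1.09  0.93 -0.45  1.4  -0.94  1.78  0.69]
[-1.245 -0.041 -0.026] [-0.004  0.005  0.007]
```

Call:
{"method": "play_rows", "body": {
  "increments": [
    [[-0.05, -0.04, -0.026, -0.004, 0.005, 0.007, 1], [-0.2, -0.041, -0.026, -0.004, 0.005, 0.007, 1], [-0.4, -0.041, -0.026, -0.004, 0.005, 0.007, 1], [-0.6, -0.041, -0.026, -0.004, 0.005, 0.007, 1], [-0.6, -0.041, -0.026, -0.004, 0.005, 0.007, 1], [-0.6, -0.041, -0.026, -0.004, 0.005, 0.007, 1]]
  ]
}}

```text
time: 25.35
position: [0.5732, -0.2637, 0.1458]
tool_rot: [-1.399, -1.068, -1.401]
ft_force: [0.2, -0.7, -0.2]
grip_width: 1.0
grip_force: 0.0
```

```bash
python3 - <<'E'
from h import *
p,R,s=pose(); print(p,R.apply([0,0,.051])+p,s['ft_force'])
chain([([.588,-.2145,.0835],tilted(-90))])
E
```

```text
[ 0.57321766 -0.26367224  0.1457809 ] [ 0.5865211  -0.21443836  0.1459882 ] [ 0.20751925 -0.74690279 -0.15154532]
[-0.623  0.017  0.001] [ 0.001 -0.003 -0.002]
```

Call:
{"method": "play_rows", "body": {
  "increments": [
    [[-0.15, 0.017, 0, 0, -0.003, 0, 1], [-0.3, 0.017, 0, 0, -0.003, 0, 1], [-0.45, 0.017, 0, 0, -0.003, 0, 1], [-0.55, 0.017, 0, 0, -0.003, 0, 1], [-0.623, 0.017, 0, 0, -0.003, 0, 1], [-0.623, 0.017, 0, 0, -0.003, 0, 0.5], [-0.623, 0.017, 0, 0, -0.003, 0, 0.3], [-0.623, 0.017, 0, 0, -0.003, 0, 0.2]]
  ],
  "squeeze": 20
}}

```text
time: 26.15
position: [0.5751, -0.2642, 0.0848]
tool_rot: [-1.403, -1.073, -1.4]
ft_force: [0.7, 0.3, -0.1]
grip_width: 0.812
grip_force: 0.0
```

Call:
{"method": "play_rows", "body": {
  "increments": [
    [[0, 0, 0, 0, 0, 0, 0.18], [0, 0, 0, 0, 0, 0, 0.16], [0, 0, 0, 0, 0, 0, 0.14], [0, 0, 0, 0, 0, 0, 0.12], [0, 0, 0, 0, 0, 0, 0.1], [0, 0, 0, 0, 0, 0, 0.05], [0, 0, 0, 0, 0, 0, 0], [0, 0, 0, 0, 0, 0, -0.2]]
  ]
}}

```text
time: 26.95
position: [0.5746, -0.264, 0.0843]
tool_rot: [-1.402, -1.072, -1.398]
ft_force: [-2.2, -0.3, 1.4]
grip_width: 0.552
grip_force: 20.0
```

Call:
{"method": "play_rows", "body": {
  "increments": [
    [[0, 0, 0, 0, 0, 0, -1], [0, 0, 0, 0, 0, 0, -1], [0, 0, 0, 0, 0, 0, -1], [0, 0, 0, 0, 0, 0, -1]]
  ],
  "squeeze": 55
}}

```text
time: 27.35
position: [0.5747, -0.264, 0.0843]
tool_rot: [-1.402, -1.072, -1.398]
ft_force: [-3.8, -0.6, 1.4]
grip_width: 0.547
grip_force: 55.0
```

```bash
python3 - <<'E'
from h import *
p,R,s=pose(); print(p,R.apply([0,0,.051])+p,s['ft_force'],s['grip_width'],s['grip_force'])
cv2.imwrite('pics/c8.png',np.hstack([crop('top','',380,190,80,100,4),crop('scene','',165,140,110,100,4)]))
E
```

```text
[ 0.57468184 -0.26399189  0.08426226] [ 0.58795981 -0.21475073  0.084201  ] [-3.76924179 -0.56042153  1.42656261] 0.5468884343122644 55.00132178887725
```

View pics/c8.png

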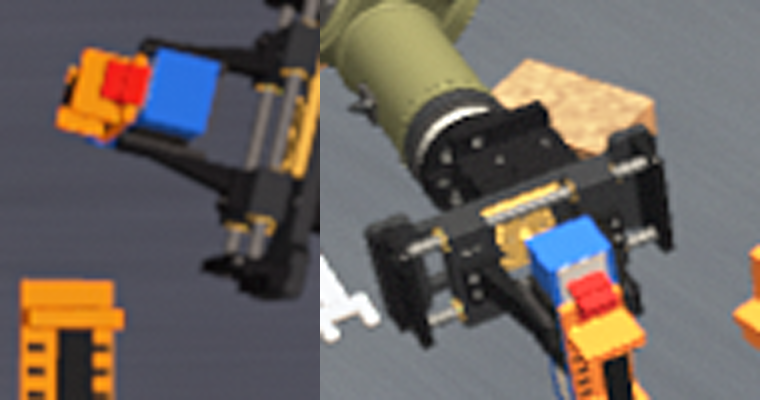

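The fingers straddle the panels from the underside, and the carrier still stands upright on its hook end at about (570,260) in the right crop. I'll lift it and turn it down.

Call:
{"method": "play_rows", "body": {
  "increments": [
    [[0.05, 0, 0, 0, 0, 0, -1], [0.2, 0, 0, 0, 0, 0, -1], [0.4, 0, 0, 0, 0, 0, -1], [0.6, 0, 0, 0, 0, 0, -1], [0.8, 0, 0, 0, 0, 0, -1], [1, 0, 0, 0, 0, 0, -1], [1, 0, 0, 0, 0, 0, -1]]
  ]
}}

```text
time: 28.15
position: [0.5761, -0.2644, 0.1882]
tool_rot: [-1.403, -1.078, -1.402]
ft_force: [0.2, 0.4, -6.2]
grip_width: 0.548
grip_force: 55.0
```

```bash
python3 - <<'E'
from h import *
p,R,s=pose(); print(p,R.apply([0,0,.051])+p,s['ft_force'],s['grip_width'])
chain([([.588,-.20,.185],tilted(-45)),([.588,-.18,.185],tilted(0))])
E
```

```text
[ 0.57608398 -0.26438821  0.18815985] [ 0.58941174 -0.21516074  0.18799624] [ 0.24358454  0.42156801 -6.21648007] 0.5479886438004257
[ 0.33  -0.051  0.291] [ 0.002 -0.498  0.002]
[ 0.497 -0.052  0.286] [ 0.  -0.5 -0. ]
```

Call:
{"method": "play_rows", "body": {
  "increments": [
    [[0.05, -0.01, 0.03, 0, -0.06, 0, -1], [0.09, -0.02, 0.07, 0, -0.13, 0, -1], [0.14, -0.03, 0.12, 0, -0.2, 0, -1], [0.19, -0.03, 0.16, 0, -0.27, 0, -1], [0.24, -0.04, 0.2, 0, -0.35, 0, -1], [0.29, -0.05, 0.25, 0, -0.42, 0, -1], [0.33, -0.05, 0.291, 0.002, -0.498, 0.002, -1], [0.33, -0.05, 0.291, 0.002, -0.498, 0.002, -1]]
  ]
}}

```text
time: 28.95
position: [0.5799, -0.2303, 0.2209]
tool_rot: [-2.007, -1.549, -0.833]
ft_force: [1.4, 1.6, -4.5]
grip_width: 0.544
grip_force: 55.0
```

Call:
{"method": "play_rows", "body": {
  "increments": [
    [[0.06, 0, 0.03, 0, -0.06, 0, -1], [0.12, -0.01, 0.06, 0, -0.13, 0, -1], [0.19, -0.02, 0.1, 0, -0.2, 0, -1], [0.26, -0.03, 0.14, 0, -0.27, 0, -1], [0.34, -0.04, 0.18, 0, -0.35, 0, -1], [0.42, -0.05, 0.23, 0, -0.42, 0, -1], [0.497, -0.052, 0.286, 0, -0.5, 0, -1], [0.497, -0.052, 0.286, 0, -0.5, 0, -1]]
  ]
}}

```text
time: 29.75
position: [0.5879, -0.1716, 0.2303]
tool_rot: [-2.473, -1.915, 0.001]
ft_force: [0.8, 2.4, -6.2]
grip_width: 0.543
grip_force: 55.0
```

```bash
python3 - <<'E'
from h import *
p,R,s=pose(); print(p,R.apply([0,0,.051])+p,s['ft_force'],s['grip_width'],s['joint_positions'].round(2))
chain([([.556,.211,.15],tilted(0))])
E
```

```text
[ 0.5879231  -0.17164669  0.23030216] [ 0.58745104 -0.17110373  0.17930723] [ 0.83443227  2.41096742 -6.18190573] 0.5433725170367756 [ 0.46  0.3  -0.26  1.61  0.07  1.25 -0.06]
[ 3.623 -1.262  0.337] [-0.007 -0.005  0.006]
```

Call:
{"method": "play_rows", "body": {
  "increments": [
    [[0.15, -0.05, 0, 0, 0, 0, -1], [0.4, -0.14, 0, 0, 0, 0, -1], [0.65, -0.23, 0, 0, 0, 0, -1], [0.9, -0.31, 0, -0.005, -0.005, 0.005, -1]]
  ]
}}

```text
time: 30.15
position: [0.5791, -0.0849, 0.2305]
tool_rot: [-2.504, -1.896, 0.008]
ft_force: [0.0, -0.6, -6.2]
grip_width: 0.547
grip_force: 55.0
```

Call:
{"method": "play_rows", "body": {
  "increments": [
    [[0.25, -0.08, 0, 0, 0, 0, -1], [0.5, -0.17, 0, 0, 0, 0, -1], [0.75, -0.26, 0, 0, 0, 0, -1], [0.95, -0.33, 0, 0, 0, 0, -1]]
  ]
}}

```text
time: 30.55
position: [0.5727, 0.0167, 0.2301]
tool_rot: [-2.501, -1.899, 0.008]
ft_force: [0.9, 0.1, -5.4]
grip_width: 0.545
grip_force: 55.0
```

Call:
{"method": "play_rows", "body": {
  "increments": [
    [[0.25, -0.08, 0, 0, 0, 0, -1], [0.5, -0.17, 0, 0, 0, 0, -1], [0.75, -0.26, 0, 0, 0, 0, -1], [0.95, -0.33, 0, 0, 0, 0, -1]]
  ]
}}

```text
time: 30.95
position: [0.5664, 0.1167, 0.2294]
tool_rot: [-2.502, -1.899, 0.01]
ft_force: [0.8, 0.1, -6.4]
grip_width: 0.543
grip_force: 55.0
```

Call:
{"method": "play_rows", "body": {
  "increments": [
    [[0.25, -0.08, 0, 0, 0, 0, -1], [0.5, -0.17, 0, 0, 0, 0, -1], [0.7, -0.24, 0, 0, 0, 0, -1], [0.8, -0.28, 0, 0, 0, 0, -1], [0.8, -0.28, 0, 0, 0, 0, -1], [0.8, -0.28, 0, 0, 0, 0, -1]]
  ]
}}

```text
time: 31.55
position: [0.5623, 0.1985, 0.2297]
tool_rot: [2.498, 1.896, -0.009]
ft_force: [-0.3, -0.2, -6.0]
grip_width: 0.548
grip_force: 55.0
```

```bash
python3 - <<'E'
from h import *
p,R,s=pose(); print(p,R.apply([0,0,.051])+p,s['ft_force'],s['grip_width'],s['joint_positions'].round(2))
chain([([.556,.211,.0525],tilted(0))])
im=ctrl.get_image('top'); hsv=cv2.cvtColor(im,cv2.COLOR_RGB2HSV)
m=cv2.inRange(hsv[:,:,:],(0,0,120),(180,60,255)); m[:180]=0;m[295:]=0;m[:,:190]=0;m[:,310:]=0
x,y,w,h=cv2.boundingRect(cv2.findNonZero(m)); print(x,y,w,h,plane("top",[[x,y],[x+w,y+h]],.014))
E
```

```text
[0.56231031 0.19850683 0.22974215] [0.56222309 0.19811873 0.17874371] [-0.33024782 -0.24173895 -5.99581903] 0.5478960344330066 [ 0.01  0.28 -0.47  1.66  0.14  1.24 -0.76]
[ 0.113 -0.095  1.262] [ 0.     0.005 -0.007]
235 190 57 89 [[0.66644514 0.22775886 0.014     ]
 [0.44342923 0.08631096 0.014     ]]
```

Call:
{"method": "play_rows", "body": {
  "increments": [
    [[0.05, -0.05, 0.1, 0, 0.005, 0, -1], [0.113, -0.095, 0.3, 0, 0.005, 0, -1], [0.113, -0.095, 0.5, 0, 0.005, 0, -1], [0.113, -0.095, 0.7, 0, 0.005, 0, -1], [0.113, -0.095, 0.9, 0, 0.005, 0, -1], [0.113, -0.095, 0.9, 0, 0.005, 0, -1], [0.113, -0.095, 0.9, 0, 0.005, 0, -1]]
  ]
}}

```text
time: 32.3
position: [0.5559, 0.2128, 0.1401]
tool_rot: [2.501, 1.901, 0.002]
ft_force: [0.2, 0.7, -5.1]
grip_width: 0.546
grip_force: 55.0
```

Call:
{"method": "play_rows", "body": {
  "increments": [
    [[0, 0, 0.08, 0, 0, 0, -1], [0, 0, 0.16, 0, 0, 0, -1], [0, 0, 0.22, 0, 0, 0, -1], [0, 0, 0.27, 0, 0, 0, -1], [0, 0, 0.3, 0, 0, 0, -1], [0, 0, 0.3, 0, 0, 0, -1], [0, 0, 0.3, 0, 0, 0, -1]]
  ]
}}

```text
time: 33.0
position: [0.5563, 0.2135, 0.1105]
tool_rot: [2.5, 1.902, 0.004]
ft_force: [-0.2, 0.3, -6.2]
grip_width: 0.547
grip_force: 55.0
```

```bash
python3 - <<'E'
from h import *
p,R,s=pose(); print(p,R.apply([0,0,.051])+p,s['ft_force'],s['grip_width'])
chain([([.556,.211,.0525],tilted(0))])
E
```

```text
[0.55630852 0.21346586 0.110534  ] [0.55644317 0.21351773 0.0595342 ] [-0.24034637  0.34827549 -6.21282454] 0.5465154054021301
[-0.025  0.003  0.07 ] [ 0.001 -0.001 -0.005]
```

Call:
{"method": "play_rows", "body": {
  "increments": [
    [[0, 0, 0.02, 0, 0, 0, -1], [0, 0, 0.04, 0, 0, 0, -1], [0, 0, 0.05, 0, 0, 0, -1], [0, 0, 0.05, 0, 0, 0, -1]]
  ]
}}

```text
time: 33.4
position: [0.5563, 0.2134, 0.1055]
tool_rot: [2.5, 1.902, 0.004]
ft_force: [-0.4, 0.4, -4.2]
grip_width: 0.546
grip_force: 55.0
```

Call:
{"method": "play_rows", "body": {
  "increments": [
    [[0, 0, 0.01, 0, 0, 0, -1], [0, 0, 0.01, 0, 0, 0, -1]]
  ]
}}

```text
time: 33.6
position: [0.5563, 0.2134, 0.1045]
tool_rot: [2.5, 1.902, 0.004]
ft_force: [-0.5, -0.8, -4.7]
grip_width: 0.543
grip_force: 55.0
```

Call:
{"method": "play_rows", "body": {
  "increments": [
    [[0, 0, 0.01, 0, 0, 0, -1], [0, 0, 0.01, 0, 0, 0, -1]]
  ]
}}

```text
time: 33.8
position: [0.5563, 0.2135, 0.104]
tool_rot: [2.499, 1.901, 0.004]
ft_force: [-2.4, -0.7, 0.2]
grip_width: 0.547
grip_force: 55.0
```

Call:
{"method": "play_rows", "body": {
  "increments": [
    [[0, 0, 0.01, 0, 0, 0, -1], [0, 0, 0.01, 0, 0, 0, -1]]
  ]
}}

```text
time: 34.0
position: [0.5564, 0.2135, 0.104]
tool_rot: [2.499, 1.901, 0.004]
ft_force: [-4.4, -1.7, 6.9]
grip_width: 0.546
grip_force: 55.0
```

Call:
{"method": "play_rows", "body": {
  "increments": [
    [[0, 0, -0.008, 0, 0, 0, -1], [0, 0, -0.008, 0, 0, 0, -1], [0, 0, -0.008, 0, 0, 0, 0.15], [0, 0, -0.008, 0, 0, 0, 0.4], [0, 0, -0.008, 0, 0, 0, 0.6], [0, 0, -0.008, 0, 0, 0, 0.8], [0, 0, -0.008, 0, 0, 0, 1], [0, 0, -0.008, 0, 0, 0, 1]]
  ]
}}

```text
time: 34.8
position: [0.5563, 0.2134, 0.1031]
tool_rot: [2.5, 1.902, 0.004]
ft_force: [0.7, -0.5, 1.5]
grip_width: 0.937
grip_force: 0.0
```

Call:
{"method": "play_rows", "body": {
  "increments": [
    [[0, 0, 0, 0, 0, 0, 1], [0, 0, 0, 0, 0, 0, 1], [0, 0, -0.15, 0, 0, 0, 1], [0, 0, -0.4, 0, 0, 0, 1], [0, 0, -0.7, 0, 0, 0, 1], [0, 0, -1, 0, 0, 0, 1], [0, 0, -1, 0, 0, 0, 1]]
  ]
}}

```text
time: 35.5
position: [0.5584, 0.2147, 0.2094]
tool_rot: [2.497, 1.9, 0.018]
ft_force: [1.1, 0.3, 0.2]
grip_width: 1.001
grip_force: 0.0
```

Call:
{"method": "play_rows", "body": {
  "increments": [
    [[-0.3, 0, -0.3, 0, 0, 0, 1], [-0.6, 0, -0.6, 0, 0, 0, 1], [-1, 0, -0.8, 0, 0, 0, 1], [-1, 0, -0.8, 0, 0, 0, 1], [-1, 0, -0.8, 0, 0, 0, 1]]
  ]
}}

```text
time: 36.0
position: [0.5292, 0.116, 0.2839]
tool_rot: [2.501, 1.898, 0.006]
ft_force: [0.2, 1.5, -0.6]
grip_width: 1.002
grip_force: 0.0
```

```bash
python3 - <<'E'
from h import *
p,R,s=pose(); print(p,s['ft_force'],s['grip_width'],s['time'])
im=ctrl.get_image('top'); hsv=cv2.cvtColor(im,cv2.COLOR_RGB2HSV)
def box(m): 
    c=cv2.findNonZero(m); return None if c is None else (cv2.minAreaRect(c),len(c))
m=cv2.inRange(hsv,(95,120,40),(125,255,255)); m[:185]=0;m[290:]=0;m[:,:200]=0;m[:,:200]=0;m[:,310:]=0
r,n=box(m); print(r,n); P=plane("top",cv2.boxPoints(r),.072); print(P.round(4).tolist(),P.mean(0))
for n,lo,hi in(("orange",(9,150,60),(25,255,255)),("red",(0,170,60),(4,255,255))):
    for c in("top","scene"):
        I=im if c=="top" else ctrl.get_image(c); H=cv2.cvtColor(I,cv2.COLOR_RGB2HSV); k=cv2.inRange(H,lo,hi)
        w=(200,185,310,290) if c=="top" else (290,240,460,390)
        z=np.zeros_like(k); z[w[1]:w[3],w[0]:w[2]]=k[w[1]:w[3],w[0]:w[2]]; print(n,c,box(z))
I=ctrl.get_image("scene"); H=cv2.cvtColor(I,cv2.COLOR_RGB2HSV); k=cv2.inRange(H,(95,120,40),(125,255,255)); z=np.zeros_like(k); z[240:390,290:460]=k[240:390,290:460]; c=cv2.findNonZero(z)[:,0]; print("scene blue",c.min(0),c.max(0))
O2=P.mean(0)[:2]; a=np.radians(-105); ex=np.array([np.cos(a),np.sin(a)]); ey=np.array([-ex[1],ex[0]])
for z in(.072,.038):
    X=[np.r_[O2+sx*.065*ex+sy*.02*ey,z] for sx in(1,-1) for sy in(1,-1)]; print("pred blue",z,proj("scene",X).round(0).tolist())
E
```

```text
[0.52918945 0.11598934 0.28392814] [ 0.18282529  1.47168152 -0.58375878] 1.0016608139288334 36.0Traceback (most recent call last):
  File "<stdin>", line 7, in <module>
TypeError: cannot unpack non-iterable NoneType object
```

Call:
{"method": "play_rows", "body": {
  "increments": [
    [[-0.3, 0, 0, 0, 0, 0, 1], [-0.7, 0, 0, 0, 0, 0, 1], [-1, 0, 0, 0, 0, 0, 1]]
  ]
}}

```text
time: 36.35
position: [0.5016, 0.0202, 0.2816]
tool_rot: [-2.498, -1.904, -0.001]
ft_force: [0.6, -1.2, -0.4]
grip_width: 1.001
grip_force: 0.0
```

Call:
{"method": "play_rows", "body": {
  "increments": [
    [[-0.3, 0, 0, 0, 0, 0, 1], [-0.7, 0, 0, 0, 0, 0, 1], [-1, 0, 0, 0, 0, 0, 1], [-1, 0, 0, 0, 0, 0, 1]]
  ]
}}

```text
time: 36.75
position: [0.4746, -0.0792, 0.2816]
tool_rot: [-2.505, -1.896, 0.0]
ft_force: [0.7, -0.0, -1.2]
grip_width: 0.998
grip_force: 0.0
```

```bash
cat > fin.py <<'E'
from h import *
p,R,s=pose(); print(p,s['time'])
W={"top":(195,180,310,295),"scene":(290,230,460,390)}
C={"blue":((95,120,40),(125,255,255)),"orange":((9,150,60),(25,255,255)),"red":((0,170,60),(4,255,255))}
for c in W:
    H=cv2.cvtColor(ctrl.get_image(c),cv2.COLOR_RGB2HSV); x0,y0,x1,y1=W[c]
    for n,(lo,hi) in C.items():
        q=cv2.findNonZero(cv2.inRange(H,lo,hi)[y0:y1,x0:x1])
        if q is None: print(c,n,None); continue
        q=q+[x0,y0]; r=cv2.minAreaRect(q.astype(np.int32)); print(c,n,len(q),q[:,0].min(0),q[:,0].max(0),np.round(r[0],1),np.round(r[1],1),round(r[2],1))
        if (c,n)==("top","blue"): P=plane("top",cv2.boxPoints(r),.065); print(P.round(4).tolist(),P.mean(0))
O2=np.array([.5518,.196]); a=np.radians(-105); ex=np.array([np.cos(a),np.sin(a)]); ey=np.array([-ex[1],ex[0]])
for z in(.072,.038): print("pred scene",z,proj("scene",[np.r_[O2+sx*.065*ex+sy*.02*ey,z] for sx in(1,-1) for sy in(1,-1)]).round(0).tolist())
E
python3 fin.py
```

```text
[ 0.474593   -0.07921755  0.28156901] 36.75
top blue 990 [216 219] [274 248] [245.2 233.7] [57.  18.2] 14.0
[[0.5476, 0.2623, 0.065], [0.5895, 0.2523, 0.065], [0.5549, 0.1213, 0.065], [0.5133, 0.1317, 0.065]] [0.55131621 0.19186738 0.065     ]
top orange None
top red None
scene blue 1216 [347 278] [398 335] [372.3 305.8] [64.8 24.8] 48.4
scene orange 181 [290 242] [385 389] [354.1 323.1] [ 45.9 166.7] 35.7
scene red 89 [375 240] [386 251] [379.3 245.1] [10.3  9.2] 38.7
pred scene 0.072 [[346.0, 284.0], [361.0, 277.0], [383.0, 327.0], [399.0, 318.0]]
pred scene 0.038 [[346.0, 294.0], [361.0, 287.0], [382.0, 336.0], [397.0, 328.0]]
```

```bash
python3 -c "
from bench import ctrl
print(ctrl.close_job())"
```

```text
the job is handed in; nothing more can be done
None
```

I slid the latch home, lifted the carrier about 27 mm by its handle and set it back down. I then turned it over via its hook end, and it now lies upside down in the dust tray, nearly centred by the camera check. The job is handed in at about 37 s of robot time. I did not photograph the final lid or check the bystanders at the end.

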